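Pull up the mast nut of the rocket stand with a spanner, in short swings

TASK

The mast of the water-rocket stand has come loose: the front nut, at the open end of its channel foot, is only run on. Put the larger jaw of the double-ended spanner on that square nut and tighten it clockwise, swing by swing, until it pulls up firm at about 2 N m, without straining it to twice that and without touching the nut with the fingers. Then lay the spanner down flat on the bench, off the stand; do not shift the bottle, the carton or the scale.

Things in the scene. Friction and masses are not known exactly. Their poses are not given: they have to be found in the camera images.
- spanner: double open-ended steel spanner, 285 mm long, about 0.45 kg, lying flat. Origin: underside, mid-handle (near its centre of mass). x runs along the handle to the LARGER head, z up. Handle 22 mm wide, 1 to 10 mm above the underside, straight from x = -85 to +79 mm. Larger head: 66 mm across, 11 mm thick, jaw centre at x = +114 mm; the smaller one (jaw 25.5 mm, too small for the nut) at x = -116 mm.
- jaw (a point): centre of the larger jaw, 5.5 mm above the underside. Its x axis points out of the jaw's mouth, turned +15 degrees (anticlockwise from above) from the handle's x; y is square to the two flat jaw faces, 31.5 mm apart. The throat lies 16 mm behind this point; the faces run to 13 mm ahead of it, then flare to the tips at 21 mm, so that the jaw can be slid onto the nut from the side.
- stand: channel foot and mast, fixed to the bench. Origin: at bench level under the mast, an upright tube 42 mm thick and 382 mm high. x points from the channel's open end along it, away from the loose nut. The loose nut's axis is at x = -65 mm, y = 0; a like nut behind the mast is tight already. A thin guide rod stands behind the mast.
- channel_end (a point): middle of the open end of the grey steel channel, on its floor (8 mm above the bench), 33 mm in front of the loose nut's axis. The channel is 180 mm wide with 8 mm thick, 50 mm high side walls (164 mm between them), 300 mm long. They stop the handle about 60 degrees either side of straight out of this end. Inside, a 130 mm wide plate, top 16 mm above the bench, starts 8 mm in.
- square: the loose square nut, 30 mm across the flats, 17 mm high (19 to 36 mm above the bench), on a 20 mm stud that ends 43 mm above the bench; under it a fixed round washer 44 mm wide, top 19 mm above the bench. Origin: nut axis, underside. It turns about z only. The jaw fits it in four positions, 90 degrees apart, with about 3 degrees of play either way; turned back further, it loosens the nut.
- nut_top (a point): nut axis at the height of the nut's top face (36 mm above the bench); its x and y axes are square to the nut's faces.
- nut (a joint): turn of the nut, rad: 0 = home, negative = still to go (-2.7 to -2.15 at the start); clockwise from above raises it. It runs at about 0.4 N m, stays where it is left and comes up solid at 0, where the torque climbs about 0.5 N m per further degree of a firmly held spanner. Firm: 1.5 to 2.5 N m (2 N m: about 10 N at mid-handle if the hand also twists, 17 N if it only pushes). Strained from 3.5 N m.
- scale: flat grey pocket scale, 118 x 78 x 18 mm, loose; origin under its centre. Leave alone.
- bottle: small white capped bottle, 48 mm wide, 105 mm high, loose; origin under its centre. Leave alone.
- carton: open cardboard carton, 85 x 85 x 130 mm, loose; origin under its centre. Leave alone.

How it is judged:
On the way, in this order (a step that is already met when the one before it is completed fails the run):
1. the larger jaw is on the nut, at the nut's height (horizontal distance between jaw and nut_top below 0.006 m and z of jaw in the frame of nut_top between -0.016 and 0.002 m), for 0.1 s.
2. the nut is home and the spanner bears firmly on it (over 100 N at the jaw faces in all, about 1.2 N m) (value of joint nut above -0.04 rad and contact force between spanner and square above 100 N), for 0.05 s.
At the end, for the whole second after the job is handed in: the nut is still home (within 0.08 rad), and the spanner lies at rest flat on the bench (underside within 6 mm of it, level within 0.05 rad), not touching the stand (value of joint nut above -0.08 rad and height (world z) of spanner below 0.006 m and angle between spanner's own z axis and vertical below 0.05 rad and linear speed of spanner below 0.02 m/s and contact force between spanner and stand below 0.5 N).
It fails at once if the nut is strained (over 360 N at the jaw faces in all, about 4 N m) (contact force between spanner and square above 360 N).
It fails at once if the fingers touch the nut (contact force between the fingers and square above 1 N).
It fails at once if the spanner is dropped (falls faster than 0.5 m/s out of the fingers) (contact force between the fingers and spanner below 0.2 N and linear speed of spanner above 0.5 m/s).
It fails at once if the bottle, carton or scale is moved by over 15 mm (distance of any of scale, bottle, carton from where it was at the start of the episode above 0.015 m).
It also fails if it takes over 70 s, if anything falls off the work surface, if the arm or the gripper's body presses on something with over 40 N, if the wrist force passes 120 N, or if a joint passes its speed limit or range.

ROBOT

A 6-joint arm with a two-finger parallel gripper is mounted at the origin on the work surface. World frame = base frame: x ahead of the robot, y to its left, z up, the work surface at z = 0. Lengths are in m, angles in rad, forces in N, time in s.
With the tool pointing down it reaches from about 0.35 to 0.775 m from the base axis. Payload 7.3 kg.
Tool frame: the origin (TCP) lies at the very end of the fingers, on their centre line; the grasp point (between the pads) lies 19 mm behind it (robot.tcp_to_grasp is the distance from the TCP to the grasp point, in m); x points along the fingers, y is the direction in which the jaws open and shut, and the axes are right-handed (so a half turn about x gives the same grasp; the last joint's range is limited). The gripper opens to 92 mm and grips with 3 to 60 N. Pads are 19 mm wide; open, the fingers measure 130 mm over their backs; the gripper's body (75 mm by 190 mm) begins 47 mm behind the grasp point.
Start: joints at [-1.406, 0.342, 1.524, -0, 1.275, -0.146], TCP at [0.161, -0.5, 0.227] pointing down, gripper open.
Joint ranges: [-2.53, 2.53], [-0.77, 2.02], [0.04, 2.7], [-1, 4.14], [0.28, 2.66], [-3.11, 3.11]. Speed limits (rad/s): [2.57, 2.57, 3.14, 3.14, 3.14, 3.14].

INTERFACE

Orientations are given as [roll, pitch, yaw] about the fixed x, y, z axes, in that order (R = Rz(yaw) Ry(pitch) Rx(roll)).
In Python, from cell import robot gives the robot as it stands.
- The arm moves only by the tool move_arm, never from a script. Its argument "increments" is a list of rows, each a list of 4 numbers: the shift along the tool's x, y, z normalised to -1 to 1, where 1 is 40 cm, then the turn about the tool's x normalised to -1 to 1, where 1 is 60 degrees. In form: [[dx, dy, dz, twist], ...]. A call has 1 to 5 rows; each row is the pose to reach, as a shift and turn from the pose commanded when the call began, along the tool's axes at that moment; what a row does not reach only later rows make up. A row lasts 1/8 s, in which the tool goes at most 62.5 mm and 10.7 degrees, less where a joint would pass 70% of its speed; a pose out of reach is approached as far as the arm can. A call with a number of a shift or a turn outside -1 to 1 is refused whole. A call with a gripper value outside its range is refused whole. "gripper" is the closure, from 0 (fully open) to 1 (shut), set as the call begins (left out, the last holds). The fingers move at their own pace and stop on an object; "squeeze" is the grip in N (left out, the last holds). Time passes only in rows, so rows that repeat a pose let the fingers close. It gives the time, the measured TCP pose, the force and the opening at its end, in the units of the state.
- robot.observe(): the state, without advancing time (a new reading comes with each control period).
- robot.read_camera(name): name is "scene" or "top" or "wrist"; returns the picture (384x512x3 uint8, red, green, blue); there is no depth.
- robot.camera_params(name): a dict with "fx", "fy", "cx", "cy" (pixels), "R" (3x3) and "t" (3): a world point X has camera coordinates R X + t; the wrist camera has in their place "tool_from_camera" (4x4, takes a point from camera to tool coordinates, whose origin is the TCP and whose axes are the tool frame's). Camera axes: x right, y down, z forward; pixel columns grow to the right and rows downward; lengths in m; the calibration is good to about 2 mm. A picture is of the moment at which its call begins: read the wrist's pose just before it. camera_params takes no time and is no camera call.
- robot.hand_in(): hands the job in, once; it reports no verdict.
The state is a dict: "time": time; "qpos": joint angles; "qvel": joint speeds; "joint_efforts": joint torques, N m; "tool_pos": TCP position; "tool_rot": TCP orientation; "contact_force": force on the tool from outside, world axes, zero at the start; "torque": the same for the moment, N m; "opening": finger opening in m.
Only numpy, scipy, OpenCV 4.12 (cv2) and the standard library are available. Lean on these libraries where they do the work, as an engineer would, in place of code of your own. Each camera call takes 0.05 s, during which the arm holds its last target.

## Working session

There is one attempt and no reset: what is moved stays moved. The work goes in short steps, Python scripts to look and compute and a tool call to move; the robot and the scene stay as the last step left them, time stands still between calls to the robot, and variables do not carry over. Pictures are saved under pics/ and viewed, and the job is handed in when it is done.

Besides the shell and the picture viewer there is one more tool, called after "Call:" by a JSON object that holds its "op" and its "data", one argument or row to a line. move_arm: Moves the arm, as the interface text tells. Its arguments: {"type":"object","properties":{"increments":{"type":"array","items":{"type":"array","items":{"type":"number"}}},"gripper":{"type":"number"},"squeeze":{"type":"number"}},"required":["increments"]}

```bash
ls; mkdir -p pics
python3 - <<'E'
from cell import robot
import cv2
print(robot.observe())
for n in ["scene","top","wrist"]:
    im=robot.read_camera(n); cv2.imwrite(f"pics/{n}0.png",cv2.cvtColor(im,cv2.COLOR_RGB2BGR)); print(n,robot.camera_params(n))
E
```

```text
pics
{'time': 0.0, 'qpos': array([-1.40600554e+00,  3.42702034e-01,  1.52501060e+00,  1.89185951e-05,
        1.27535097e+00, -1.46001659e-01]), 'qvel': array([-7.66732651e-04, -2.16700609e-03,  7.83954268e-05, -9.98806007e-05,
        5.56571828e-04, -3.83084437e-05]), 'joint_efforts': array([-2.58668239e-03, -4.31252074e+01, -2.44219744e+01,  7.16147362e-02,
        5.62680303e-02, -1.35671116e-04]), 'tool_pos': array([ 0.16051337, -0.49945209,  0.22605792]), 'tool_rot': array([-1.72909606,  1.56932526,  1.72328351]), 'contact_force': array([-0.01550612,  0.30911455,  0.19261481]), 'torque': array([-0.00508036,  0.0415596 , -0.00723796]), 'opening': 0.09182454565273866}
scene {'fx': 400.84771181059284, 'fy': 400.84771181059284, 'cx': 256.9735079607825, 'cy': 192.94558203510255, 'R': array([[-0.22413726,  0.97446913, -0.01313   ],
       [ 0.61151926,  0.13013947, -0.78045366],
       [-0.75881927, -0.18295799, -0.62507575]]), 't': array([ 0.10566458, -0.32679979,  1.51614385])}
top {'fx': 374.2846253736961, 'fy': 374.2846253736961, 'cx': 254.7146058409508, 'cy': 195.82657611790003, 'R': array([[-2.67176968e-02, -9.99634286e-01, -4.17842022e-03],
       [-9.83769952e-01,  2.70351475e-02, -1.77385967e-01],
       [ 1.77434059e-01, -6.28740230e-04, -9.84132491e-01]]), 't': array([0.03583775, 0.60757029, 0.82182103])}
wrist {'fx': 316.7753958242578, 'fy': 316.7753958242578, 'cx': 258.131078583678, 'cy': 193.95488947337213, 'tool_from_camera': array([[-7.69253435e-06, -2.49847056e-01,  9.68285314e-01,
        -1.57003656e-01],
       [ 9.99999943e-01, -3.28033483e-04, -7.66981232e-05,
        -4.61269770e-04],
       [ 3.36792805e-04,  9.68285258e-01,  2.49847045e-01,
        -6.78134821e-02],
       [ 0.00000000e+00,  0.00000000e+00,  0.00000000e+00,
         1.00000000e+00]])}
```

View pics/scene0.png

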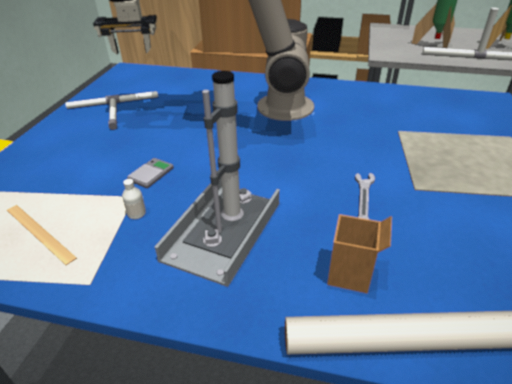

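View pics/top0.png

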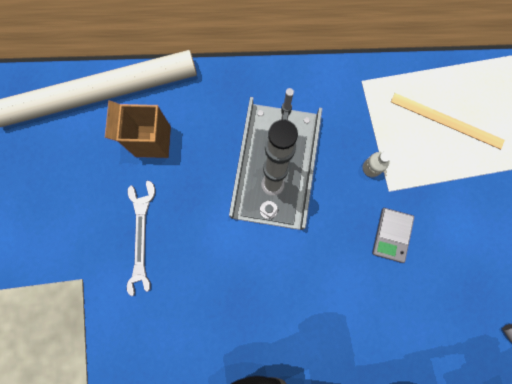

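View pics/wrist0.png

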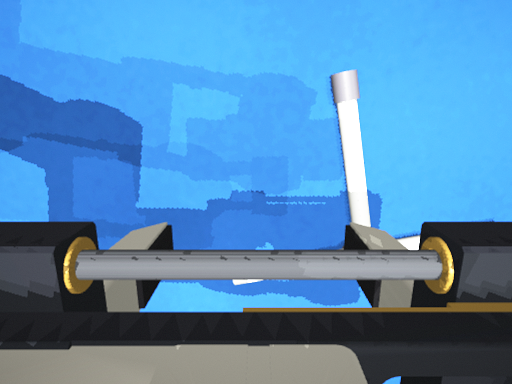

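Run:
```python
import cv2
t=cv2.imread("pics/top0.png")
cv2.imwrite("pics/t_st.png",cv2.resize(t[85:245,215:335],None,fx=4.5/1.25,fy=4.5/1.25,interpolation=cv2.INTER_CUBIC))
cv2.imwrite("pics/t_sp.png",cv2.resize(t[170:310,100:180],None,fx=4,fy=4,interpolation=cv2.INTER_CUBIC))
cv2.imwrite("pics/t_nut.png",cv2.resize(t[180:235,230:310],None,fx=10,fy=10,interpolation=cv2.INTER_CUBIC))
```

```text
(no output)
```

View pics/t_st.png

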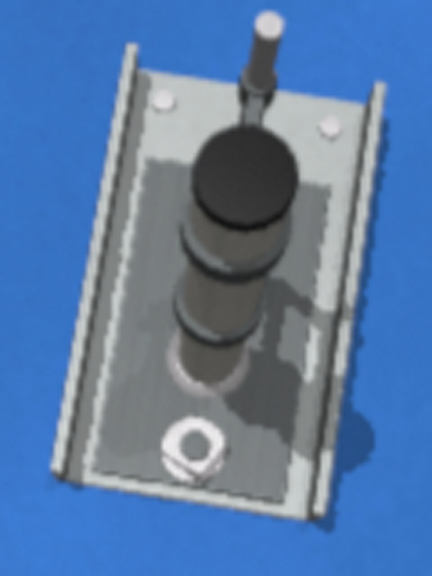

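View pics/t_sp.png

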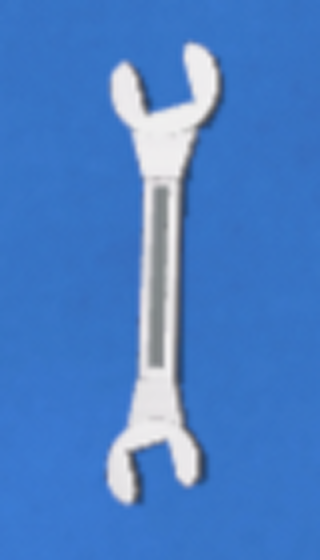

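View pics/t_nut.png

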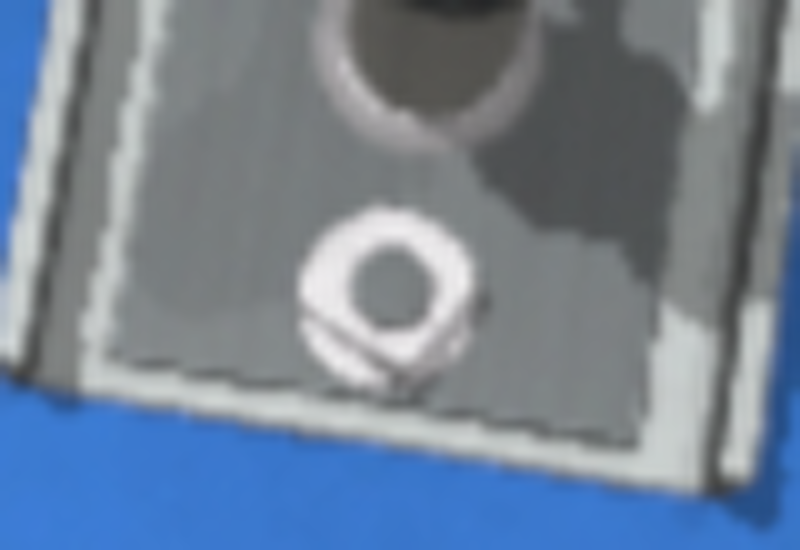

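```bash
cat > h.py <<'E'
import numpy as np, cv2
from scipy.spatial.transform import Rotation as Ro
from cell import robot
def cam(name,st=None):
    p=robot.camera_params(name)
    K=np.array([[p['fx'],0,p['cx']],[0,p['fy'],p['cy']],[0,0,1]])
    if 'R' in p: return K,np.array(p['R']),np.array(p['t'])
    st=st or robot.observe()
    T=np.eye(4);T[:3,:3]=Ro.from_euler('xyz',st['tool_rot']).as_matrix();T[:3,3]=st['tool_pos']
    M=np.linalg.inv(T@np.array(p['tool_from_camera']))
    return K,M[:3,:3],M[:3,3]
def unproj(c,px,z):
    K,R,t=c
    d=R.T@np.linalg.inv(K)@np.array([px[0],px[1],1.]); o=-R.T@t
    return o+d*(z-o[2])/d[2]
def proj(c,X):
    K,R,t=c; q=K@(R@np.asarray(X,float)+t); return q[:2]/q[2]
def toolR(st): return Ro.from_euler('xyz',st['tool_rot']).as_matrix()
E
python3 - <<'E'
from h import *
st=robot.observe(); print(toolR(st).round(3))
c=cam('top')
S=lambda x,y:(100+x/4-.5+.125,170+y/4-.5+.125)
# larger head throat & tips, small head
for n,x,y in [('bigtipL',124,62),('bigtipR',190,43),('throat',166,116),('headLmax',113,85),('handleTop',162,180),('handleBot',160,378),('smalltipL',125,503),('smalltipR',190,487)]:
    print(n,unproj(c,S(x,y),0.008).round(4))
N=lambda x,y:(230+x/10-.45,180+y/10-.45)
for n,x,y,z in [('endL_floor',85,390,.008),('endR_floor',700,492,.008),('stud',393,290,.043),('washer',387,298,.019),('LwallendTop',0,368,.05),('nut corner front',395,363,.036),('RwallTop',770,490,.05)]:
    print(n,unproj(c,N(x,y),z).round(4))
T=lambda x,y:(215+x/3.6-.4,85+y/3.6-.4)
for n,x,y,z in [('LwTopback',131,45,.05),('LwTopfront',57,470,.05),('RwTopback',379,85,.05),('RwTopfront',320,512,.05),('masttop',245,178,.382)]:
    print(n,unproj(c,T(x,y),z).round(4))
E
```

```text
[[-0.     0.306 -0.952]
 [ 0.001 -0.952 -0.306]
 [-1.    -0.001 -0.   ]]
bigtipL [0.6521 0.3266 0.008 ]
bigtipR [0.6631 0.2859 0.008 ]
throat [0.6174 0.2996 0.008 ]
headLmax [0.6378 0.333  0.008 ]
handleTop [0.5776 0.301  0.008 ]
handleBot [0.4583 0.2989 0.008 ]
smalltipL [0.3863 0.3175 0.008 ]
smalltipR [0.3945 0.2794 0.008 ]
endL_floor [0.5615 0.0615 0.008 ]
endR_floor [ 0.5325 -0.0873  0.008 ]
stud [ 0.579  -0.0131  0.043 ]
washer [ 0.5805 -0.0125  0.019 ]
LwallendTop [0.5621 0.0793 0.05  ]
nut corner front [ 0.5625 -0.0133  0.036 ]
RwallTop [ 0.5289 -0.0985  0.05  ]
LwTopback [0.8571 0.0219 0.05  ]
LwTopfront [0.5649 0.0772 0.05  ]
RwTopback [ 0.8232 -0.1464  0.05  ]
RwTopfront [ 0.5331 -0.0917  0.05  ]
masttop [ 0.642  -0.0247  0.382 ]
```

```bash
cat >> h.py <<'E'
import json,os
# pose: x,y,z, spanner-yaw psi (deg) = world angle of -tool z
def rows(cur,targets):
    """cur,targets: (x,y,z,psi_deg). prints rows"""
    a=np.radians(cur[3]); zt=-np.array([np.cos(a),np.sin(a),0]); xt=np.array([0,0,-1.]); yt=np.cross(zt,xt)
    out=[]
    for t in targets:
        d=np.array(t[:3])-np.array(cur[:3])
        out.append([round(float(d@xt)/.4,4),round(float(d@yt)/.4,4),round(float(d@zt)/.4,4),round(-(t[3]-cur[3])/60,4)])
    return out
def pose(st=None):
    st=st or robot.observe(); R=toolR(st); z=-R[:,2]
    return [*map(float,st['tool_pos']),float(np.degrees(np.arctan2(z[1],z[0])))]
def lin(a,b,n): return [list(np.array(a)+(np.array(b)-np.array(a))*(i+1)/n) for i in range(n)]
E
python3 - <<'E'
from h import *
p=pose();print(p)
w=[.38,-.15,.226,17.8]; q=[.511,.301,.226,1]
print(rows(p,lin(p,w,7)[4:]), rows(p,[w,w])); 
print(rows(w,lin(w,q,8)))
E
```

```text
[0.16052805798945524, -0.4995577045756504, 0.2262231738909007, 17.805866643123267]
[[0.0004, -0.4745, -0.564, np.float64(0.0001)], [0.0005, -0.5694, -0.6768, np.float64(0.0001)], [0.0006, -0.6643, -0.7896, np.float64(0.0001)]] [[0.0006, -0.6643, -0.7896, 0.0001], [0.0006, -0.6643, -0.7896, 0.0001]]
[[0.0, -0.1217, -0.0821, np.float64(0.035)], [0.0, -0.2434, -0.1641, np.float64(0.07)], [0.0, -0.365, -0.2462, np.float64(0.105)], [0.0, -0.4867, -0.3282, np.float64(0.14)], [0.0, -0.6084, -0.4103, np.float64(0.175)], [0.0, -0.7301, -0.4924, np.float64(0.21)], [0.0, -0.8517, -0.5744, np.float64(0.245)], [0.0, -0.9734, -0.6565, np.float64(0.28)]]
```

Call:
{"op": "move_arm", "data": {
  "increments": [
    [0, -0.095, -0.113, 0],
    [0, -0.19, -0.226, 0],
    [0, -0.285, -0.338, 0],
    [0, -0.38, -0.451, 0],
    [0, -0.475, -0.564, 0]
  ]
}}

```text
time: 0.78
tool_pos: [0.3179, -0.2483, 0.2267]
tool_rot: [2.063, 1.57, -0.769]
contact_force: [1.6, -0.3, -0.0]
opening: 0.0918
```

Run:
```python
from h import *
print(pose())
p=[.3175,-.2497,.226,17.8]; m=[.42,.02,.226,9.8];q=[.511,.301,.226,1]
print(rows(p,lin(p,m,5)));print(rows(m,lin(m,q,5)))
```

```text
[0.31785905944582965, -0.2482866273849321, 0.22673255738700482, 17.774782952185124]
[[0.0, -0.1127, -0.09, np.float64(0.0267)], [0.0, -0.2255, -0.18, np.float64(0.0533)], [0.0, -0.3382, -0.2701, np.float64(0.08)], [0.0, -0.4509, -0.3601, np.float64(0.1067)], [0.0, -0.5636, -0.4501, np.float64(0.1333)]]
[[0.0, -0.1307, -0.0688, np.float64(0.0293)], [0.0, -0.2614, -0.1375, np.float64(0.0587)], [0.0, -0.3921, -0.2063, np.float64(0.088)], [0.0, -0.5228, -0.275, np.float64(0.1173)], [0.0, -0.6535, -0.3438, np.float64(0.1467)]]
```

Call:
{"op": "move_arm", "data": {
  "increments": [
    [0, -0.113, -0.09, 0.027],
    [0, -0.226, -0.18, 0.053],
    [0, -0.338, -0.27, 0.08],
    [0, -0.451, -0.36, 0.107],
    [0, -0.564, -0.45, 0.133]
  ]
}}

```text
time: 1.4
tool_pos: [0.42, 0.0218, 0.2268]
tool_rot: [2.362, 1.57, -0.609]
contact_force: [0.9, -0.7, 1.0]
opening: 0.0922
```

Call:
{"op": "move_arm", "data": {
  "increments": [
    [0, -0.131, -0.069, 0.029],
    [0, -0.261, -0.138, 0.059],
    [0, -0.392, -0.206, 0.088],
    [0, -0.523, -0.275, 0.117],
    [0, -0.654, -0.344, 0.147]
  ]
}}

```text
time: 2.02
tool_pos: [0.5108, 0.3031, 0.2264]
tool_rot: [1.149, 1.57, -1.976]
contact_force: [0.8, 0.1, 0.4]
opening: 0.0919
```

Call:
{"op": "move_arm", "data": {
  "increments": [
    [0, 0, 0, 0],
    [0, 0, 0, 0]
  ]
}}

```text
time: 2.28
tool_pos: [0.5101, 0.3007, 0.226]
tool_rot: [0.688, 1.569, -2.435]
contact_force: [0.6, -0.9, 0.3]
opening: 0.0919
```

Run:
```python
from h import *
print(pose())
c=cam('wrist');im=robot.read_camera('wrist')
cv2.imwrite('pics/w1.png',cv2.cvtColor(im,cv2.COLOR_RGB2BGR)[:, :, :]); 
np.save('c1.npy',np.hstack([c[0],c[1],c[2][:,None]]))
b=cv2.cvtColor(im,cv2.COLOR_RGB2BGR); cv2.imwrite('pics/w1b.png',cv2.resize(b[:260,130:390],None,fx=2.3,fy=2.3,interpolation=cv2.INTER_CUBIC))
```

```text
[0.5101142234775395, 0.3007483400211546, 0.2260208752081112, 1.0498109050976272]
```

View pics/w1b.png

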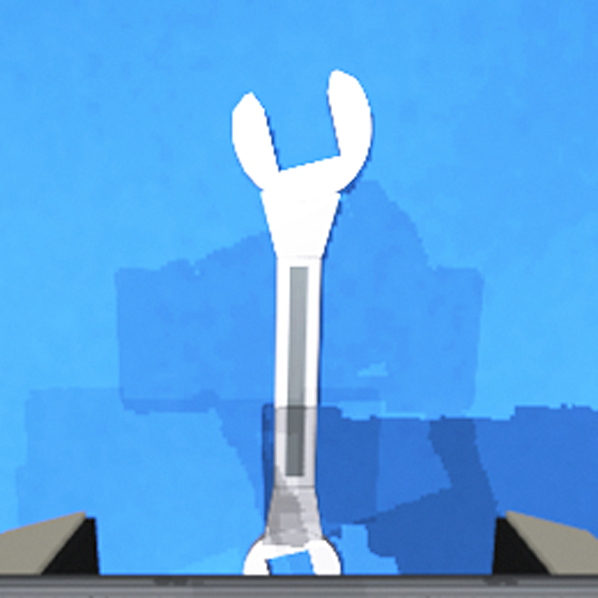

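Run:
```python
from h import *
M=np.load('c1.npy');c=(M[:,:3],M[:,3:6],M[:,6])
P=lambda x,y:((x+.5)/2.3-.5+130,(y+.5)/2.3-.5)
for n,x,y in [('tipL',250,93),('tipR',338,69),('thrL',278,171),('thrR',341,155),('hTl',277,258),('hTr',323,258),('hBl',274,485),('hBr',315,485),('taper bl',262,190),('taper br',342,190)]:
    print(n,unproj(c,P(x,y),.010).round(4))
```

```text
tipL [0.6524 0.3251 0.01  ]
tipR [0.6634 0.2841 0.01  ]
thrL [0.6182 0.3116 0.01  ]
thrR [0.626  0.2815 0.01  ]
hTl [0.5776 0.3116 0.01  ]
hTr [0.578  0.2888 0.01  ]
hBl [0.4598 0.3118 0.01  ]
hBr [0.4602 0.2898 0.01  ]
taper bl [0.6094 0.3192 0.01  ]
taper br [0.6101 0.2804 0.01  ]
```

Run:
```python
from h import *
p=pose();q=[.514,.301,.003,-.4]
print(rows(p,lin(p,q,5)))
```

```text
[[0.1117, -0.0004, -0.0019, np.float64(0.0046)], [0.2234, -0.0007, -0.0038, np.float64(0.0093)], [0.3351, -0.0011, -0.0057, np.float64(0.0139)], [0.4469, -0.0014, -0.0076, np.float64(0.0185)], [0.5586, -0.0018, -0.0095, np.float64(0.0232)]]
```

Call:
{"op": "move_arm", "data": {
  "increments": [
    [0.11, 0, -0.002, 0.005],
    [0.22, -0.001, -0.004, 0.01],
    [0.33, -0.001, -0.006, 0.014],
    [0.44, -0.001, -0.0085, 0.019],
    [0.52, -0.001, -0.0085, 0.024]
  ]
}}

```text
time: 2.95
tool_pos: [0.5136, 0.2997, 0.0175]
tool_rot: [0.599, 1.569, -2.552]
contact_force: [-0.2, 0.0, 0.3]
opening: 0.0916
```

Call:
{"op": "move_arm", "data": {
  "increments": [
    [0.02, 0, 0, 0],
    [0.038, 0, 0, 0],
    [0.038, 0, 0, 0]
  ]
}}

```text
time: 3.32
tool_pos: [0.5146, 0.3015, 0.0044]
tool_rot: [-2.797, 1.569, 0.336]
contact_force: [1.1, 0.2, 0.5]
opening: 0.0915
```

Call:
{"op": "move_arm", "data": {
  "increments": [
    [0, 0, 0, 0],
    [0, 0, 0, 0],
    [0, 0, 0, 0],
    [0, 0, 0, 0]
  ],
  "gripper": 1,
  "squeeze": 60
}}

```text
time: 3.82
tool_pos: [0.514, 0.3016, 0.0036]
tool_rot: [3.043, 1.571, -0.106]
contact_force: [-1.5, -0.0, 0.1]
opening: 0.0562
```

Call:
{"op": "move_arm", "data": {
  "increments": [
    [0, 0, 0, 0],
    [0, 0, 0, 0],
    [0, 0, 0, 0],
    [0, 0, 0, 0],
    [0, 0, 0, 0]
  ]
}}

```text
time: 4.45
tool_pos: [0.5139, 0.3014, 0.0034]
tool_rot: [1.159, 1.57, -1.991]
contact_force: [0.3, -0.6, 1.0]
opening: 0.0211
```

Call:
{"op": "move_arm", "data": {
  "increments": [
    [0, 0, 0, 0],
    [0, 0, 0, 0]
  ]
}}

```text
time: 4.7
tool_pos: [0.5139, 0.3014, 0.0034]
tool_rot: [1.165, 1.57, -1.984]
contact_force: [-0.2, -1.7, -0.0]
opening: 0.0209
```

Run:
```python
from h import *
p=[.514,.3013,.003,-.4];a=[.50,.30,.1,0];m=[.42,.10,.1,15];q=[.444,-.103,.1,30]
print(rows(p,lin(p,a,3)));print(rows(a,lin(a,m,5)));print(rows(m,lin(m,q,5)))
```

```text
[[-0.0808, 0.0012, 0.0117, np.float64(-0.0022)], [-0.1617, 0.0023, 0.0233, np.float64(-0.0044)], [-0.2425, 0.0035, 0.035, np.float64(-0.0067)]]
[[0.0, 0.1, 0.04, np.float64(-0.05)], [0.0, 0.2, 0.08, np.float64(-0.1)], [0.0, 0.3, 0.12, np.float64(-0.15)], [0.0, 0.4, 0.16, np.float64(-0.2)], [0.0, 0.5, 0.2, np.float64(-0.25)]]
[[0.0, 0.1011, 0.0147, np.float64(-0.05)], [0.0, 0.2023, 0.0294, np.float64(-0.1)], [0.0, 0.3034, 0.044, np.float64(-0.15)], [0.0, 0.4046, 0.0587, np.float64(-0.2)], [0.0, 0.5057, 0.0734, np.float64(-0.25)]]
```

Call:
{"op": "move_arm", "data": {
  "increments": [
    [-0.05, 0, 0, 0],
    [-0.12, 0.001, 0.01, 0],
    [-0.19, 0.002, 0.025, -0.003],
    [-0.2425, 0.003, 0.035, -0.0067]
  ]
}}

```text
time: 5.2
tool_pos: [0.4994, 0.3006, 0.101]
tool_rot: [-0.25, 1.57, 2.891]
contact_force: [0.8, 0.4, -4.6]
opening: 0.0207
```

Call:
{"op": "move_arm", "data": {
  "increments": [
    [0, 0.1, 0.04, -0.05],
    [0, 0.2, 0.08, -0.1],
    [0, 0.3, 0.12, -0.15],
    [0, 0.4, 0.16, -0.2],
    [0, 0.5, 0.2, -0.25]
  ]
}}

```text
time: 5.82
tool_pos: [0.4189, 0.0996, 0.1002]
tool_rot: [-0.518, 1.57, 2.886]
contact_force: [0.9, -0.1, -4.3]
opening: 0.0209
```

Call:
{"op": "move_arm", "data": {
  "increments": [
    [0, 0.101, 0.015, -0.05],
    [0, 0.202, 0.03, -0.1],
    [0, 0.303, 0.044, -0.15],
    [0, 0.405, 0.059, -0.2],
    [0, 0.506, 0.073, -0.25]
  ]
}}

```text
time: 6.45
tool_pos: [0.4437, -0.1036, 0.1002]
tool_rot: [-1.439, 1.57, 2.227]
contact_force: [0.6, 0.4, -3.9]
opening: 0.021
```

Call:
{"op": "move_arm", "data": {
  "increments": [
    [0, 0, 0, 0],
    [0, 0, 0, 0]
  ]
}}

```text
time: 6.7
tool_pos: [0.4433, -0.102, 0.1001]
tool_rot: [-1.157, 1.569, 2.507]
contact_force: [-0.3, 0.8, -4.0]
opening: 0.0209
```

```bash
cat > snap.py <<'E'
import sys
from h import *
n=sys.argv[1]
print(pose())
c=cam('wrist');im=robot.read_camera('wrist')
b=cv2.cvtColor(im,cv2.COLOR_RGB2BGR); cv2.imwrite(f'pics/{n}.png',b)
np.save(f'{n}.npy',np.hstack([c[0],c[1],c[2][:,None]]))
x0,y0,x1,y1=map(int,sys.argv[2:6]); s=float(sys.argv[6])
cv2.imwrite(f'pics/{n}b.png',cv2.resize(b[y0:y1,x0:x1],None,fx=s,fy=s,interpolation=cv2.INTER_CUBIC))
E
python3 snap.py w2 130 0 390 260 2.3
```

```text
[0.4433485193832074, -0.10202546393517375, 0.10007838833933516, 29.909655867532276]
```

View pics/w2b.png

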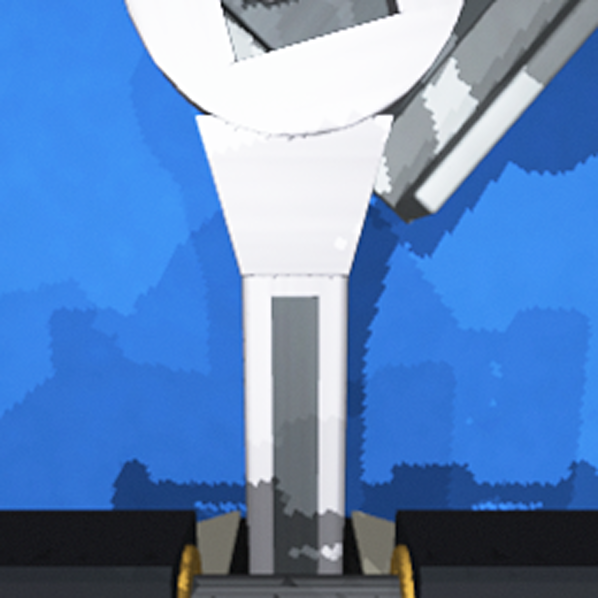

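Run:
```python
from h import *
M=np.load('w2.npy');c=(M[:,:3],M[:,3:6],M[:,6])
P=lambda x,y:((x+.5)/2.3-.5+130,(y+.5)/2.3-.5)
p=np.array([.4435,-.1025,.1]);a=np.radians(30)
f=np.array([np.cos(a),np.sin(a)]);l=np.array([-f[1],f[0]])
for n,x,y,z in [('thrL',235,63,.1077),('thrR',400,12,.1077),('hTl',246,276,.1067),('hTr',348,276,.1067),('hBl',246,560,.1067),('hBr',345,560,.1067)]:
    X=unproj(c,P(x,y),z)-p
    print(n,'fwd',(X[:2]@f).round(4),'left',(X[:2]@l).round(4))
s=[.444,-.103,.1,30];q=[.462,0,.12,30]
print(rows(s,lin(s,q,3)))
```

```text
thrL fwd 0.1033 left 0.0118
thrR fwd 0.1118 left -0.0186
hTl fwd 0.0647 left 0.0106
hTr fwd 0.0646 left -0.0099
hBl fwd 0.0032 left 0.0117
hBr fwd 0.0032 left -0.0103
[[-0.0167, -0.0668, -0.0559, np.float64(-0.0)], [-0.0333, -0.1337, -0.1118, np.float64(-0.0)], [-0.05, -0.2005, -0.1677, np.float64(-0.0)]]
```

Call:
{"op": "move_arm", "data": {
  "increments": [
    [-0.017, -0.067, -0.056, 0],
    [-0.034, -0.134, -0.112, 0],
    [-0.05, -0.2, -0.168, 0],
    [-0.05, -0.2, -0.168, 0],
    [-0.05, -0.2, -0.168, 0]
  ]
}}

```text
time: 7.38
tool_pos: [0.4617, 0.0009, 0.1203]
tool_rot: [-0.192, 1.57, -2.809]
contact_force: [0.3, -1.2, -4.3]
opening: 0.0207
```

```bash
python3 snap.py w3 256 0 512 200 3.1
```

```text
[0.46169471082968044, 0.0009242803347616391, 0.12033616228603017, 30.06915647816564]
```

View pics/w3b.png

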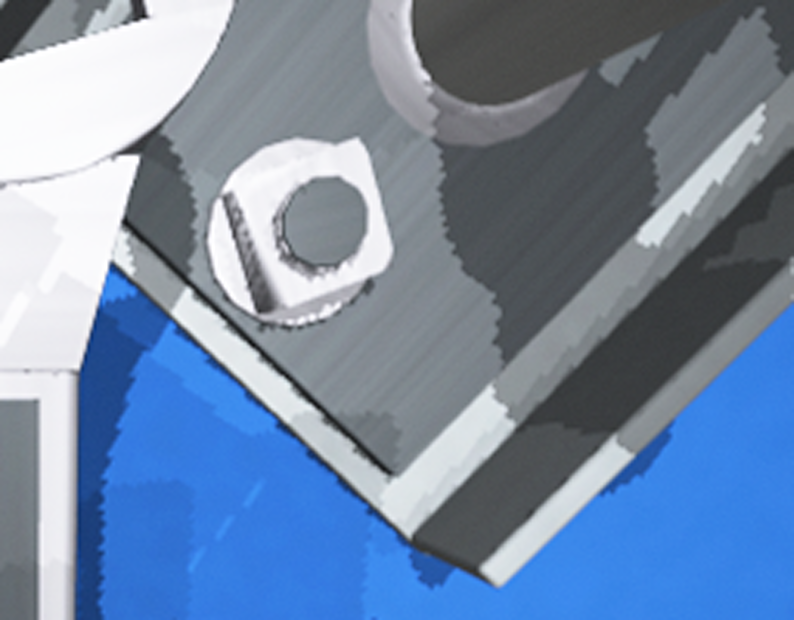

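Run:
```python
from h import *
M=np.load('w3.npy');c=(M[:,:3],M[:,3:6],M[:,6])
P=lambda x,y:((x+.5)/3.1-.5+256,(y+.5)/3.1-.5)
C=[]
for n,x,y,z in [('TL',232,188,.036),('TR',358,138,.036),('BR',393,250,.036),('BL',278,308,.036),('stud',327,221,.043),('washer',295,232,.019),('endR',412,540,.008)]:
    X=unproj(c,P(x,y),z); C.append(X[:2]); print(n,X.round(4))
C=np.array(C); 
for i in range(4):
    d=C[(i+1)%4]-C[i]; print(np.linalg.norm(d).round(4),np.degrees(np.arctan2(d[1],d[0])).round(1))
print(C[:4].mean(0))
```

```text
TL [0.5768 0.0086 0.036 ]
TR [ 0.5999 -0.0103  0.036 ]
BR [ 0.5843 -0.0312  0.036 ]
BL [ 0.5602 -0.0153  0.036 ]
stud [ 0.5801 -0.0129  0.043 ]
washer [ 0.5801 -0.0124  0.019 ]
endR [ 0.5321 -0.0882  0.008 ]
0.0298 -39.3
0.026 -126.7
0.0289 146.6
0.0291 55.2
[ 0.5803395  -0.01205839]
```

Run:
```python
import cv2
b=cv2.imread('pics/w3.png'); cv2.imwrite('pics/w3c.png',cv2.resize(b[40:110,318:388],None,fx=8.5,fy=8.5,interpolation=cv2.INTER_CUBIC))
```

```text
(no output)
```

View pics/w3c.png

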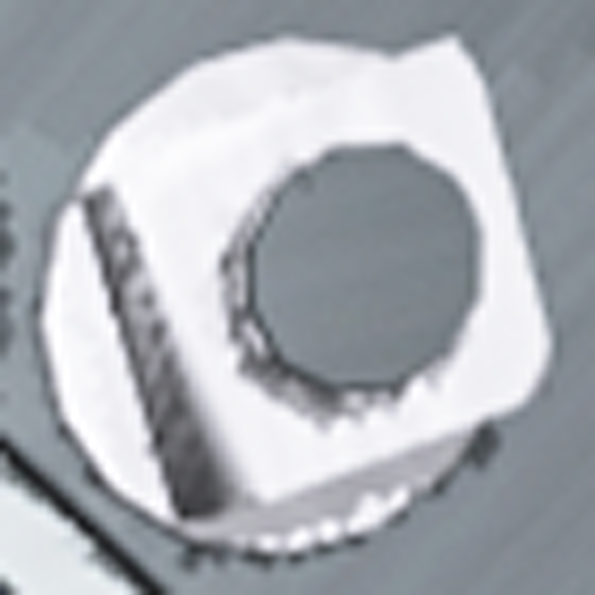

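Run:
```python
from h import *
M=np.load('w3.npy');c=(M[:,:3],M[:,3:6],M[:,6])
P=lambda x,y:((x+.5)/8.5-.5+318,(y+.5)/8.5-.5+40)
L=[]
for n,a,b,z in [('left',(115,200),(215,465),.036),('leftbot',(85,205),(170,490),.019),('bot',(270,497),(520,410),.036),('right',(487,90),(545,320),.036),('top',(190,135),(455,38),.036)]:
    A=unproj(c,P(*a),z)[:2];B=unproj(c,P(*b),z)[:2];d=B-A;d/=np.linalg.norm(d);nn=np.array([-d[1],d[0]])
    print(n,np.degrees(np.arctan2(d[1],d[0])).round(1)%90, 'off',nn@(A-np.array([.5802,-.0125])))
print(unproj(c,P(362,268),.043))
```

```text
left 54.8 off -0.015166114965157313
leftbot 50.599999999999994 off -0.014510053106834786
bot 48.9 off -0.015502548732194303
right 50.099999999999994 off 0.015180046951211288
top 49.2 off 0.01465481340005678
[ 0.57968063 -0.01231924  0.043     ]
```

```bash
cat >> h.py <<'E'
N=np.array([.580,-.0125]); LJ=.1233
def tcp(jr,jawyaw,z,off=0.,N=N):
    """TCP pose for jaw retreated jr along jaw axis"""
    a=np.radians(jawyaw);h=np.radians(jawyaw-15)
    J=N-jr*np.array([np.cos(a),np.sin(a)]); T=J-LJ*np.array([np.cos(h),np.sin(h)])
    return [T[0],T[1],z,jawyaw-15]
def show(cur,tg):
    for r in rows(cur,tg): print([float(x) for x in r])
E
python3 - <<'E'
from h import *
p=[.462,0.0,.12,30]; a=tcp(.044,50.2,.08); b=tcp(.044,50.2,.026); e=tcp(0,50.2,.026)
print(a,b,e)
show(p,lin(p,a,3)); show(a,[b]); show(b,lin(b,e,4))
E
```

```text
[np.float64(0.4510812072579406), np.float64(-0.11737857962185054), 0.08, 35.2] [np.float64(0.4510812072579406), np.float64(-0.11737857962185054), 0.026, 35.2] [np.float64(0.4792460340352786), np.float64(-0.08357410458373551), 0.026, 35.2]
[0.0333, 0.0802, 0.0568, -0.0289]
[0.0667, 0.1603, 0.1136, -0.0578]
[0.1, 0.2405, 0.1704, -0.0867]
[0.135, 0.0, 0.0, -0.0]
[0.0, -0.0071, -0.0266, -0.0]
[0.0, -0.0142, -0.0531, -0.0]
[0.0, -0.0214, -0.0797, -0.0]
[0.0, -0.0285, -0.1063, -0.0]
```

Call:
{"op": "move_arm", "data": {
  "increments": [
    [0.033, 0.08, 0.057, -0.029],
    [0.067, 0.16, 0.114, -0.058],
    [0.1, 0.2405, 0.1704, -0.087],
    [0.1, 0.2405, 0.1704, -0.087]
  ]
}}

```text
time: 7.92
tool_pos: [0.4502, -0.1197, 0.0795]
tool_rot: [-0.738, 1.569, 3.014]
contact_force: [0.8, -0.0, -4.6]
opening: 0.021
```

Call:
{"op": "move_arm", "data": {
  "increments": [
    [0.05, 0, 0, 0],
    [0.1, 0, 0, 0],
    [0.135, 0, 0, 0],
    [0.135, 0, 0, 0],
    [0.135, 0, 0, 0]
  ]
}}

```text
time: 8.55
tool_pos: [0.4517, -0.1171, 0.027]
tool_rot: [2.086, 1.57, -0.442]
contact_force: [-0.1, -0.3, -3.5]
opening: 0.0213
```

```bash
python3 - <<'E'
from h import *
print(pose(),robot.observe()['contact_force'])
b=cv2.cvtColor(robot.read_camera('top'),cv2.COLOR_RGB2BGR); cv2.imwrite('pics/t4.png',b)
cv2.imwrite('pics/t4b.png',cv2.resize(b[170:300,230:350],None,fx=4.5,fy=4.5,interpolation=cv2.INTER_CUBIC))
E
python3 snap.py w4 130 0 390 200 3
```

```text
[0.4516507776719381, -0.11711903301633719, 0.027032640579767477, 35.192060957088515] [-0.14290597 -0.285842   -3.54597635]
[0.45174740617823617, -0.11720898009720089, 0.027163281281915825, 35.19203105550985]
```

View pics/t4b.png

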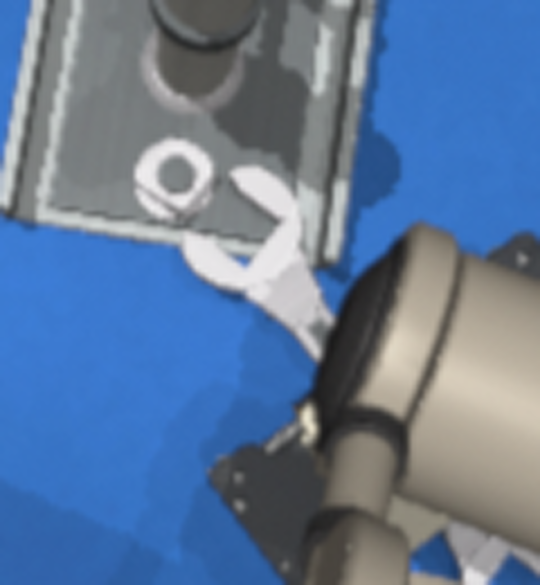

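View pics/w4b.png

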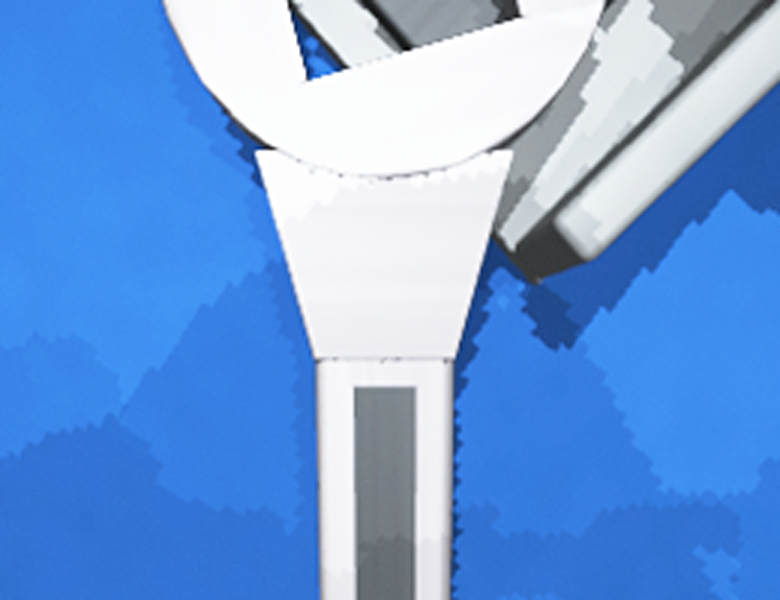

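Call:
{"op": "move_arm", "data": {
  "increments": [
    [0, -0.005, -0.018, 0],
    [0, -0.01, -0.036, 0],
    [0, -0.0145, -0.054, 0],
    [0, -0.019, -0.071, 0],
    [0, -0.019, -0.071, 0]
  ]
}}

```text
time: 9.28
tool_pos: [0.4704, -0.094, 0.0265]
tool_rot: [1.898, 1.571, -0.628]
contact_force: [0.3, -0.1, -4.5]
opening: 0.0211
```

```bash
cat > look.py <<'E'
import sys
from h import *
s=robot.observe();print(np.round(pose(s),4),s['contact_force'].round(1),s['torque'].round(2))
b=cv2.cvtColor(robot.read_camera('top'),cv2.COLOR_RGB2BGR); cv2.imwrite(f'pics/{sys.argv[1]}f.png',b)
cv2.imwrite(f'pics/{sys.argv[1]}.png',cv2.resize(b[170:270,220:340],None,fx=6,fy=6,interpolation=cv2.INTER_CUBIC))
E
python3 look.py t5
```

```text
[ 4.7040e-01 -9.4000e-02  2.6500e-02  3.5246e+01] [ 0.3 -0.1 -4.5] [-0.01 -0.05 -0.09]
```

View pics/t5.png

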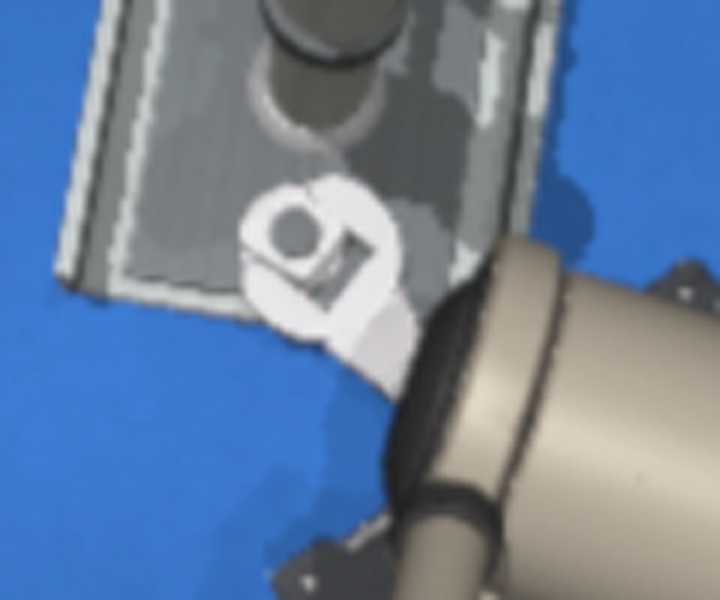

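Call:
{"op": "move_arm", "data": {
  "increments": [
    [0, -0.0035, -0.013, 0],
    [0, -0.007, -0.026, 0],
    [0, -0.0095, -0.035, 0],
    [0, -0.0095, -0.035, 0],
    [0, -0.0095, -0.035, 0]
  ]
}}

```text
time: 9.95
tool_pos: [0.4793, -0.0833, 0.0265]
tool_rot: [1.906, 1.571, -0.622]
contact_force: [0.1, 1.1, -4.4]
opening: 0.021
```

```bash
python3 look.py t6
```

```text
[ 4.79300e-01 -8.33000e-02  2.65000e-02  3.51923e+01] [ 0.1  1.1 -4.4] [-0.07 -0.02 -0.01]
```

View pics/t6.png

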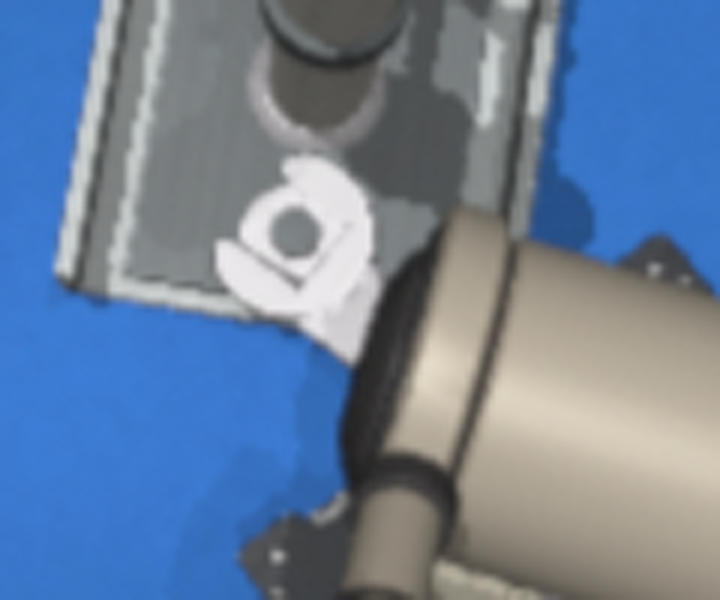

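Run:
```python
from h import *
for a0 in (50,20,-10):
    c=tcp(0,a0,.026); print(a0); show(c,[tcp(0,a0-6*(i+1),.026) for i in range(5)])
```

```text
50
[0.0, -0.0322, -0.0017, 0.1]
[0.0, -0.0641, -0.0067, 0.2]
[0.0, -0.0953, -0.0151, 0.3]
[0.0, -0.1254, -0.0266, 0.4]
[0.0, -0.1541, -0.0413, 0.5]
20
[0.0, -0.0322, -0.0017, 0.1]
[0.0, -0.0641, -0.0067, 0.2]
[0.0, -0.0953, -0.0151, 0.3]
[0.0, -0.1254, -0.0266, 0.4]
[0.0, -0.1541, -0.0413, 0.5]
-10
[0.0, -0.0322, -0.0017, 0.1]
[0.0, -0.0641, -0.0067, 0.2]
[0.0, -0.0953, -0.0151, 0.3]
[0.0, -0.1254, -0.0266, 0.4]
[0.0, -0.1541, -0.0413, 0.5]
```

Call:
{"op": "move_arm", "data": {
  "increments": [
    [0, -0.0322, -0.0017, 0.1],
    [0, -0.0641, -0.0067, 0.2],
    [0, -0.0953, -0.0151, 0.3],
    [0, -0.1254, -0.0266, 0.4],
    [0, -0.1541, -0.0413, 0.5]
  ]
}}

```text
time: 10.62
tool_pos: [0.4576, -0.0241, 0.0267]
tool_rot: [2.138, 1.569, -0.916]
contact_force: [0.7, -5.1, -3.8]
opening: 0.0207
```

```bash
cat > tq.py <<'E'
from h import *
s=robot.observe();p=pose(s);F=s['contact_force'];T=s['torque'];r=np.array(p[:2])-N
print(np.round(p,4),F.round(1),T.round(2),'r',np.linalg.norm(r).round(4),'Mz about nut',(r[0]*F[1]-r[1]*F[0]+T[2]).round(2),'lever',(r[0]*F[1]-r[1]*F[0]).round(2))
E
python3 tq.py
```

```text
[ 0.4576 -0.0241  0.0267  4.9879] [ 0.7 -5.1 -3.8] [-0.91 -0.09 -0.09] r 0.123 Mz about nut 0.54 lever 0.63
```

Call:
{"op": "move_arm", "data": {
  "increments": [
    [0, -0.0322, -0.0017, 0.1],
    [0, -0.0641, -0.0067, 0.2],
    [0, -0.0953, -0.0151, 0.3],
    [0, -0.1254, -0.0266, 0.4],
    [0, -0.1541, -0.0413, 0.5]
  ]
}}

```text
time: 11.25
tool_pos: [0.4687, 0.0387, 0.0267]
tool_rot: [2.597, 1.569, -0.981]
contact_force: [1.6, -7.4, -5.1]
opening: 0.0208
```

```bash
python3 tq.py;python3 look.py t7
```

```text
[  0.4687   0.0387   0.0267 -25.0103] [ 1.6 -7.4 -5.1] [-1.15 -0.27 -0.12] r 0.1225 Mz about nut 0.63 lever 0.74
[  0.4687   0.0387   0.0267 -25.0103] [ 1.6 -7.4 -5.1] [-1.15 -0.27 -0.12]
```

View pics/t7.png

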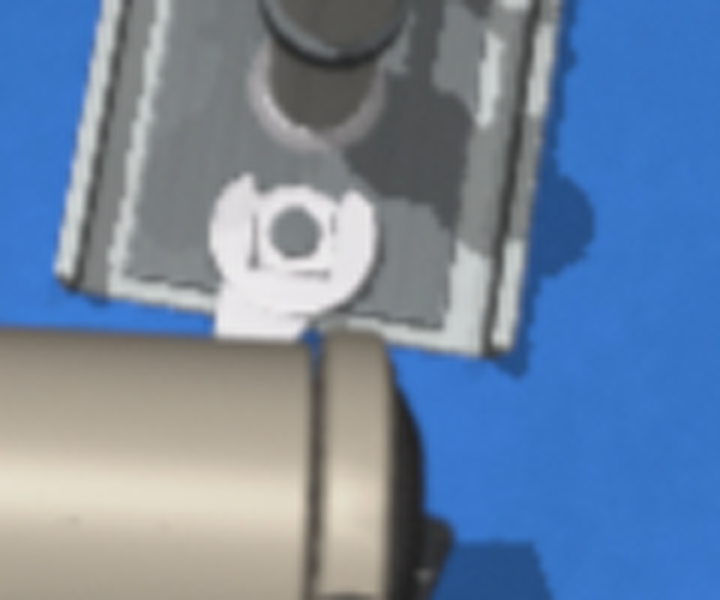

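Call:
{"op": "move_arm", "data": {
  "increments": [
    [0, -0.0322, -0.0017, 0.1],
    [0, -0.0641, -0.0067, 0.2],
    [0, -0.0953, -0.0151, 0.3],
    [0, -0.1254, -0.0266, 0.4],
    [0, -0.1541, -0.0413, 0.5]
  ]
}}

```text
time: 11.92
tool_pos: [0.5091, 0.087, 0.0264]
tool_rot: [2.274, 1.568, -1.826]
contact_force: [0.9, -11.6, -4.3]
opening: 0.0209
```

Call:
{"op": "move_arm", "data": {
  "increments": [
    [0, 0, 0, 0],
    [0, 0, 0, 0]
  ]
}}

```text
time: 12.18
tool_pos: [0.5092, 0.0871, 0.0264]
tool_rot: [2.71, 1.569, -1.387]
contact_force: [1.2, -6.8, -5.8]
opening: 0.0211
```

```bash
python3 tq.py;python3 look.py t8;python3 snap.py w8 130 0 390 200 3
```

```text
[ 5.09200e-01  8.71000e-02  2.64000e-02 -5.47497e+01] [ 1.2 -6.8 -5.8] [-1.04 -0.2  -0.14] r 0.1222 Mz about nut 0.23 lever 0.37
[ 5.09200e-01  8.71000e-02  2.64000e-02 -5.47497e+01] [ 1.2 -6.8 -5.8] [-1.04 -0.2  -0.14]
[0.5092545999499856, 0.08711130239323116, 0.026432033407250102, -54.75329209113542]
```

View pics/t8.png

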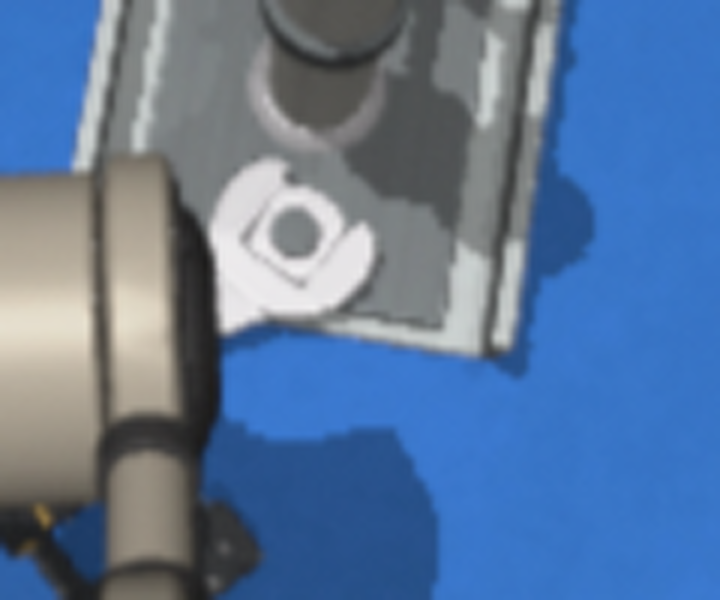

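View pics/w8b.png

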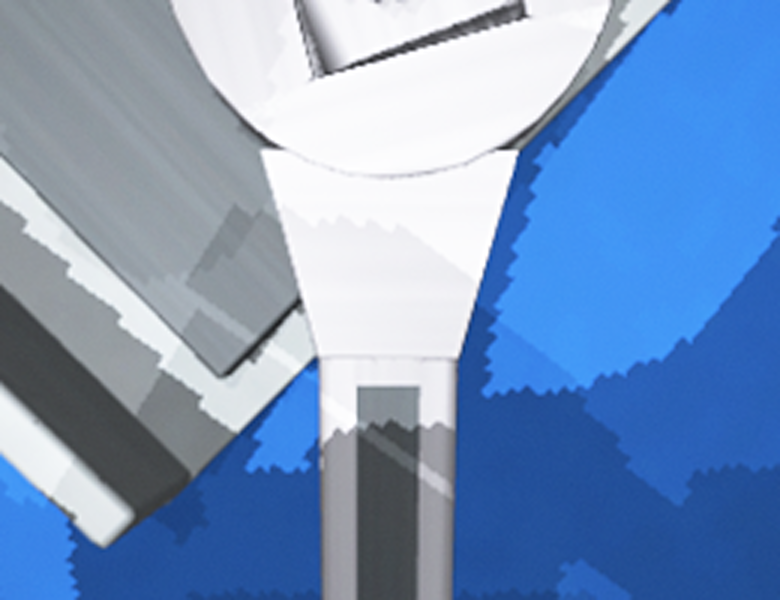

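Run:
```python
from h import *
c=tcp(0,-40,.026); u=tcp(0,-37.3,.026); show(c,[u]+[tcp(j,-37.3,.026) for j in (.011,.022,.033,.044)])
c=tcp(.044,-37.3,.026); show(c,[tcp(.044,-37.3+9*(i+1),.026) for i in range(5)])
c=tcp(.044,7.7,.026); show(c,[tcp(.044,7.7+9*(i+1),.026) for i in range(5)])
```

```text
[0.0, 0.0145, -0.0003, -0.045]
[0.0, 0.0229, 0.0259, -0.045]
[0.0, 0.0312, 0.0521, -0.045]
[0.0, 0.0396, 0.0783, -0.045]
[0.0, 0.048, 0.1045, -0.045]
[0.0, 0.0645, -0.0096, -0.15]
[0.0, 0.1267, -0.0291, -0.3]
[0.0, 0.1851, -0.0581, -0.45]
[0.0, 0.2382, -0.0959, -0.6]
[0.0, 0.2848, -0.1415, -0.75]
[0.0, 0.0645, -0.0096, -0.15]
[0.0, 0.1267, -0.0291, -0.3]
[0.0, 0.1851, -0.0581, -0.45]
[0.0, 0.2382, -0.0959, -0.6]
[0.0, 0.2848, -0.1415, -0.75]
```

Call:
{"op": "move_arm", "data": {
  "increments": [
    [0, 0.0145, 0, -0.045],
    [0, 0.0229, 0.0259, -0.045],
    [0, 0.0312, 0.0521, -0.045],
    [0, 0.0396, 0.0783, -0.045],
    [0, 0.048, 0.1045, -0.045]
  ]
}}

```text
time: 12.9
tool_pos: [0.4686, 0.1124, 0.0266]
tool_rot: [-1.602, 1.571, 0.631]
contact_force: [-0.2, 0.8, -3.5]
opening: 0.0211
```

```bash
python3 tq.py;python3 look.py t9;python3 snap.py w9 130 0 390 200 3
```

```text
[ 4.68600e-01  1.12400e-01  2.66000e-02 -5.20823e+01] [-0.2  0.8 -3.5] [ 0.17  0.06 -0.02] r 0.1674 Mz about nut -0.08 lever -0.06
[ 4.68600e-01  1.12400e-01  2.66000e-02 -5.20823e+01] [-0.2  0.8 -3.5] [ 0.17  0.06 -0.02]
[0.46708489288080474, 0.11296846338375566, 0.02639246358152722, -52.05597709736161]
```

View pics/t9.png

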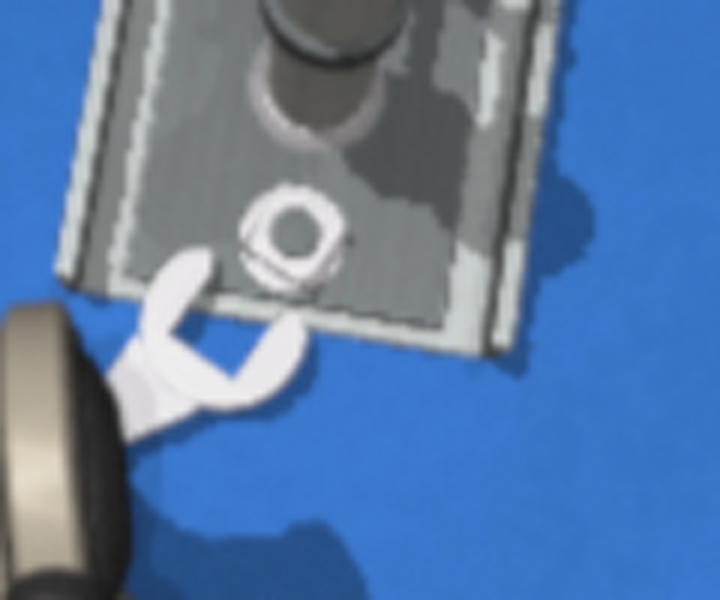

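View pics/w9b.png

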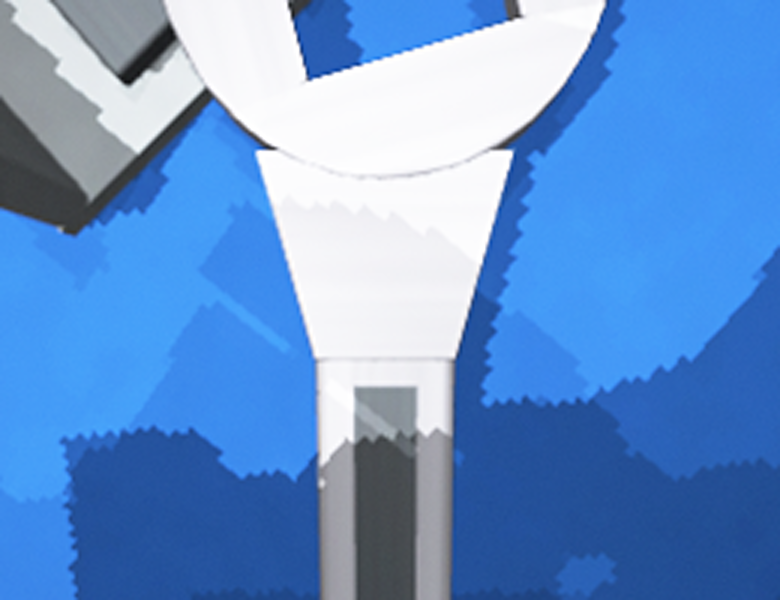

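Call:
{"op": "move_arm", "data": {
  "increments": [
    [0, 0.0645, -0.0096, -0.15],
    [0, 0.1267, -0.0291, -0.3],
    [0, 0.1851, -0.0581, -0.45],
    [0, 0.2382, -0.0959, -0.6],
    [0, 0.2848, -0.1415, -0.75]
  ]
}}

```text
time: 13.62
tool_pos: [0.4141, -0.0038, 0.0267]
tool_rot: [2.909, 1.57, -0.351]
contact_force: [0.5, -0.7, -4.6]
opening: 0.0211
```

Call:
{"op": "move_arm", "data": {
  "increments": [
    [0, 0.0645, -0.0096, -0.15],
    [0, 0.1267, -0.0291, -0.3],
    [0, 0.1851, -0.0581, -0.45],
    [0, 0.2382, -0.0959, -0.6],
    [0, 0.2848, -0.1415, -0.75]
  ]
}}

```text
time: 14.25
tool_pos: [0.4567, -0.1242, 0.0266]
tool_rot: [1.848, 1.57, -0.627]
contact_force: [0.7, 0.1, -4.0]
opening: 0.0206
```

Call:
{"op": "move_arm", "data": {
  "increments": [
    [0, 0, 0, 0],
    [0, 0, 0, 0]
  ]
}}

```text
time: 14.5
tool_pos: [0.4556, -0.1227, 0.0264]
tool_rot: [-1.066, 1.57, 2.735]
contact_force: [-0.4, -0.2, -4.0]
opening: 0.0208
```

```bash
python3 tq.py;python3 look.py t10
python3 - <<'E'
from h import *
print(tcp(.044,52.7,.026)); c=tcp(.044,52.7,.026); show(c,[tcp(j,52.7,.026) for j in (.033,.022,.015,0)])
E
```

```text
[ 4.55600e-01 -1.22700e-01  2.64000e-02  3.77968e+01] [-0.4 -0.2 -4. ] [-0.02  0.04  0.04] r 0.1662 Mz about nut 0.01 lever -0.02
[ 4.55600e-01 -1.22700e-01  2.64000e-02  3.77968e+01] [-0.4 -0.2 -4. ] [-0.02  0.04  0.04]
[np.float64(0.4557786487734171), np.float64(-0.1229021172125284), 0.026, 37.7]
[0.0, -0.0071, -0.0266, -0.0]
[0.0, -0.0142, -0.0531, -0.0]
[0.0, -0.0188, -0.07, -0.0]
[0.0, -0.0285, -0.1063, -0.0]
```

View pics/t10.png

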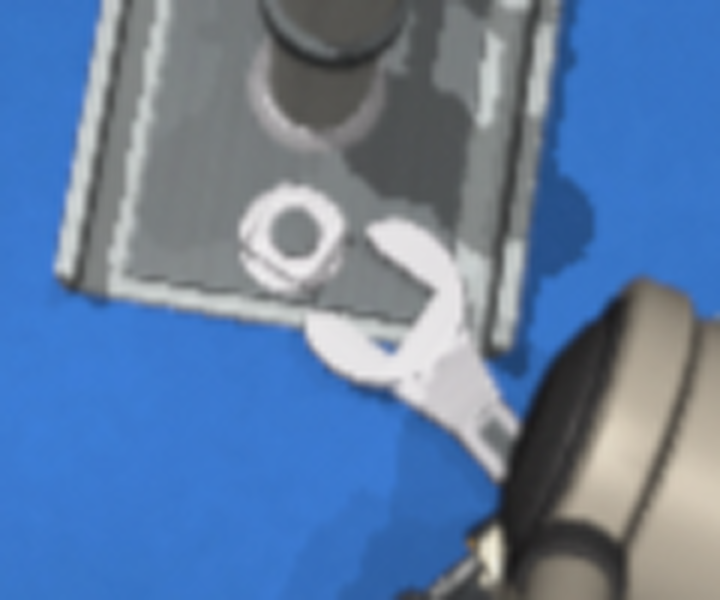

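Call:
{"op": "move_arm", "data": {
  "increments": [
    [0, -0.0071, -0.0266, 0],
    [0, -0.0125, -0.0465, 0],
    [0, -0.0175, -0.065, 0],
    [0, -0.021, -0.078, 0],
    [0, -0.0245, -0.0915, 0]
  ]
}}

```text
time: 15.18
tool_pos: [0.4792, -0.0925, 0.0265]
tool_rot: [0.259, 1.571, -2.221]
contact_force: [-0.3, 0.2, -3.4]
opening: 0.0209
```

Call:
{"op": "move_arm", "data": {
  "increments": [
    [0, -0.002, -0.0075, 0],
    [0, -0.004, -0.0148, 0],
    [0, -0.004, -0.0148, 0]
  ]
}}

```text
time: 15.55
tool_pos: [0.4828, -0.088, 0.0265]
tool_rot: [1.869, 1.571, -0.611]
contact_force: [1.9, -0.9, -4.5]
opening: 0.0209
```

```bash
python3 tq.py;python3 look.py t11;python3 snap.py w11 130 0 390 200 3
```

```text
[ 4.82800e-01 -8.80000e-02  2.65000e-02  3.78928e+01] [ 1.9 -0.9 -4.5] [-0.13 -0.04 -0.06] r 0.1231 Mz about nut 0.17 lever 0.24
[ 4.82800e-01 -8.80000e-02  2.65000e-02  3.78928e+01] [ 1.9 -0.9 -4.5] [-0.13 -0.04 -0.06]
[0.48273005281747033, -0.08800104809519874, 0.026496495564233575, 37.89095757589476]
```

View pics/t11.png

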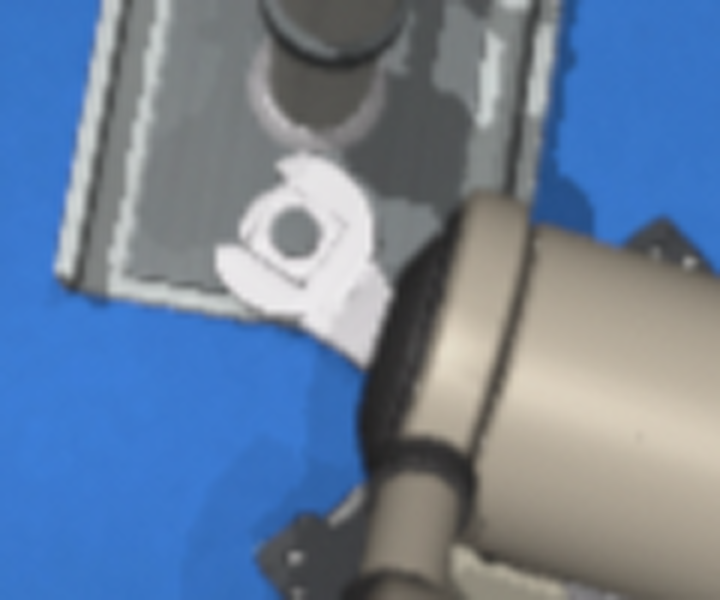

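View pics/w11b.png

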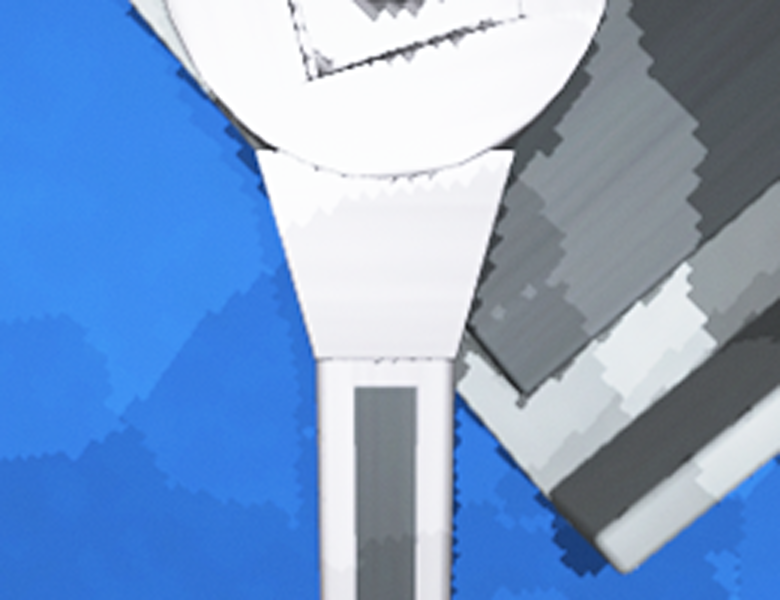

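Run:
```python
from h import *
c=tcp(0,52.7,.026); show(c,[tcp(0,52.7-5.4*(i+1),.026) for i in range(5)])
print();show(c,[tcp(0,52.7-1*(i+1),.026) for i in range(4)])
```

```text
[0.0, -0.029, -0.0014, 0.09]
[0.0, -0.0578, -0.0055, 0.18]
[0.0, -0.086, -0.0122, 0.27]
[0.0, -0.1135, -0.0216, 0.36]
[0.0, -0.1399, -0.0336, 0.45]

[0.0, -0.0054, -0.0, 0.0167]
[0.0, -0.0108, -0.0002, 0.0333]
[0.0, -0.0161, -0.0004, 0.05]
[0.0, -0.0215, -0.0008, 0.0667]
```

Call:
{"op": "move_arm", "data": {
  "increments": [
    [0, -0.029, -0.0014, 0.09],
    [0, -0.0578, -0.0055, 0.18],
    [0, -0.086, -0.0122, 0.27],
    [0, -0.1135, -0.0216, 0.36],
    [0, -0.1399, -0.0336, 0.45]
  ]
}}

```text
time: 16.27
tool_pos: [0.4592, -0.0363, 0.0267]
tool_rot: [2.059, 1.569, -0.896]
contact_force: [1.7, -5.0, -4.6]
opening: 0.0213
```

```bash
python3 tq.py
```

```text
[ 0.4592 -0.0363  0.0267 10.7106] [ 1.7 -5.  -4.6] [-0.86 -0.18 -0.04] r 0.1231 Mz about nut 0.61 lever 0.65
```

Call:
{"op": "move_arm", "data": {
  "increments": [
    [0, -0.0108, -0.0002, 0.0333],
    [0, -0.0215, -0.0008, 0.0667],
    [0, -0.0322, -0.0017, 0.1],
    [0, -0.0429, -0.003, 0.1333]
  ]
}}

```text
time: 16.77
tool_pos: [0.4572, -0.0194, 0.0267]
tool_rot: [2.165, 1.569, -0.927]
contact_force: [0.2, -5.2, -4.8]
opening: 0.0212
```

```bash
python3 tq.py
```

```text
[ 0.4572 -0.0194  0.0267  2.825 ] [ 0.2 -5.2 -4.8] [-0.92 -0.05 -0.06] r 0.1229 Mz about nut 0.58 lever 0.64
```

Call:
{"op": "move_arm", "data": {
  "increments": [
    [0, -0.0054, 0, 0.0167],
    [0, -0.0108, -0.0002, 0.0333],
    [0, -0.0161, -0.0004, 0.05],
    [0, -0.0215, -0.0008, 0.0667]
  ]
}}

```text
time: 17.27
tool_pos: [0.4571, -0.0108, 0.0267]
tool_rot: [2.225, 1.569, -0.937]
contact_force: [-0.3, -5.2, -4.2]
opening: 0.0211
```

```bash
python3 tq.py
```

```text
[ 0.4571 -0.0108  0.0267 -1.1423] [-0.3 -5.2 -4.2] [-0.97 -0.03 -0.07] r 0.1229 Mz about nut 0.57 lever 0.64
```

Call:
{"op": "move_arm", "data": {
  "increments": [
    [0, -0.0054, 0, 0.0167],
    [0, -0.0108, -0.0002, 0.0333],
    [0, -0.0161, -0.0004, 0.05],
    [0, -0.0215, -0.0008, 0.0667]
  ]
}}

```text
time: 17.77
tool_pos: [0.4576, -0.0022, 0.0267]
tool_rot: [2.289, 1.569, -0.943]
contact_force: [0.5, -5.5, -3.8]
opening: 0.0206
```

```bash
python3 tq.py
```

```text
[ 4.5760e-01 -2.2000e-03  2.6700e-02 -5.1427e+00] [ 0.5 -5.5 -3.8] [-0.94 -0.01 -0.07] r 0.1228 Mz about nut 0.6 lever 0.67
```

Call:
{"op": "move_arm", "data": {
  "increments": [
    [0, -0.0054, 0, 0.0167],
    [0, -0.0108, -0.0002, 0.0333],
    [0, -0.0161, -0.0004, 0.05]
  ]
}}

```text
time: 18.15
tool_pos: [0.4583, 0.0042, 0.0266]
tool_rot: [2.291, 1.569, -0.992]
contact_force: [0.3, -5.3, -3.7]
opening: 0.0208
```

```bash
python3 tq.py
```

```text
[ 4.5830e-01  4.2000e-03  2.6600e-02 -8.1384e+00] [ 0.3 -5.3 -3.7] [-1.01 -0.05 -0.05] r 0.1228 Mz about nut 0.59 lever 0.64
```

Call:
{"op": "move_arm", "data": {
  "increments": [
    [0, -0.0054, 0, 0.0167],
    [0, -0.0108, -0.0002, 0.0333],
    [0, -0.0161, -0.0004, 0.05],
    [0, -0.0215, -0.0008, 0.0667]
  ]
}}

```text
time: 18.65
tool_pos: [0.4599, 0.0126, 0.0267]
tool_rot: [2.377, 1.569, -0.976]
contact_force: [0.9, -6.4, -5.0]
opening: 0.0211
```

Call:
{"op": "move_arm", "data": {
  "increments": [
    [0, -0.0054, 0, 0.0167],
    [0, -0.0108, -0.0002, 0.0333],
    [0, -0.0161, -0.0004, 0.05]
  ]
}}

```text
time: 19.02
tool_pos: [0.4614, 0.0189, 0.0267]
tool_rot: [2.419, 1.569, -0.987]
contact_force: [0.8, -6.3, -4.1]
opening: 0.0206
```

Call:
{"op": "move_arm", "data": {
  "increments": [
    [0, -0.0054, 0, 0.0167],
    [0, -0.0108, -0.0002, 0.0333],
    [0, -0.0161, -0.0004, 0.05],
    [0, -0.0215, -0.0008, 0.0667]
  ]
}}

```text
time: 19.52
tool_pos: [0.464, 0.0271, 0.0267]
tool_rot: [2.469, 1.569, -1.007]
contact_force: [0.8, -6.8, -4.5]
opening: 0.0212
```

```bash
python3 tq.py
```

```text
[  0.464    0.0271   0.0267 -19.1466] [ 0.8 -6.8 -4.5] [-1.02  0.01 -0.18] r 0.1226 Mz about nut 0.59 lever 0.76
```

Call:
{"op": "move_arm", "data": {
  "increments": [
    [0, -0.0054, 0, 0.0167],
    [0, -0.0108, -0.0002, 0.0333],
    [0, -0.0161, -0.0004, 0.05]
  ]
}}

```text
time: 19.9
tool_pos: [0.4662, 0.0331, 0.0266]
tool_rot: [2.45, 1.569, -1.078]
contact_force: [1.3, -6.6, -3.8]
opening: 0.0213
```

```bash
python3 tq.py
```

```text
[  0.4662   0.0331   0.0266 -22.1474] [ 1.3 -6.6 -3.8] [-1.04 -0.1  -0.12] r 0.1226 Mz about nut 0.57 lever 0.69
```

Call:
{"op": "move_arm", "data": {
  "increments": [
    [0, -0.0054, 0, 0.0167],
    [0, -0.0108, -0.0002, 0.0333],
    [0, -0.0161, -0.0004, 0.05]
  ]
}}

```text
time: 20.27
tool_pos: [0.4688, 0.0389, 0.0266]
tool_rot: [2.476, 1.569, -1.104]
contact_force: [1.3, -6.6, -4.5]
opening: 0.0209
```

```bash
python3 tq.py
```

```text
[  0.4688   0.0389   0.0266 -25.1486] [ 1.3 -6.6 -4.5] [-1.11 -0.08 -0.08] r 0.1225 Mz about nut 0.58 lever 0.66
```

Call:
{"op": "move_arm", "data": {
  "increments": [
    [0, -0.0054, 0, 0.0167],
    [0, -0.0108, -0.0002, 0.0333],
    [0, -0.0161, -0.0004, 0.05]
  ]
}}

```text
time: 20.65
tool_pos: [0.4717, 0.0446, 0.0266]
tool_rot: [2.535, 1.569, -1.098]
contact_force: [0.1, -6.8, -4.3]
opening: 0.0208
```

```bash
python3 tq.py
```

```text
[ 4.71700e-01  4.46000e-02  2.66000e-02 -2.81488e+01] [ 0.1 -6.8 -4.3] [-1.09 -0.03 -0.1 ] r 0.1225 Mz about nut 0.63 lever 0.73
```

Call:
{"op": "move_arm", "data": {
  "increments": [
    [0, -0.0054, 0, 0.0167],
    [0, -0.0108, -0.0002, 0.0333],
    [0, -0.0161, -0.0004, 0.05]
  ]
}}

```text
time: 21.02
tool_pos: [0.4745, 0.05, 0.0265]
tool_rot: [2.083, 1.569, -1.602]
contact_force: [-0.3, -10.9, -3.9]
opening: 0.0204
```

```bash
python3 tq.py
```

```text
[ 4.74500e-01  5.00000e-02  2.65000e-02 -3.11209e+01] [ -0.3 -10.9  -3.9] [-1.76  0.08 -0.01] r 0.1226 Mz about nut 1.15 lever 1.16
```

Call:
{"op": "move_arm", "data": {
  "increments": [
    [0, -0.0027, 0, 0.0083],
    [0, -0.0054, 0, 0.0167],
    [0, -0.0054, 0, 0.0167]
  ]
}}

```text
time: 21.4
tool_pos: [0.4752, 0.0512, 0.0264]
tool_rot: [1.738, 1.568, -1.963]
contact_force: [-0.5, -11.9, -3.7]
opening: 0.0207
```

```bash
python3 tq.py
```

```text
[ 4.75200e-01  5.12000e-02  2.64000e-02 -3.20598e+01] [ -0.5 -11.9  -3.7] [-1.98  0.23  0.06] r 0.1227 Mz about nut 1.34 lever 1.28
```

Call:
{"op": "move_arm", "data": {
  "increments": [
    [0, -0.004, 0, 0.0125],
    [0, -0.0081, -0.0001, 0.025],
    [0, -0.0081, -0.0001, 0.025]
  ]
}}

```text
time: 21.78
tool_pos: [0.4762, 0.0533, 0.0262]
tool_rot: [1.502, 1.566, -2.225]
contact_force: [-2.7, -16.6, -4.9]
opening: 0.021
```

```bash
python3 tq.py
```

```text
[ 4.76200e-01  5.33000e-02  2.62000e-02 -3.35149e+01] [ -2.7 -16.6  -4.9] [-2.75  0.54  0.26] r 0.1229 Mz about nut 2.17 lever 1.9
```

Call:
{"op": "move_arm", "data": {
  "increments": [
    [0, 0, 0, 0],
    [0, 0, 0, 0]
  ]
}}

```text
time: 22.02
tool_pos: [0.4762, 0.0532, 0.0262]
tool_rot: [1.499, 1.566, -2.228]
contact_force: [-2.4, -16.9, -4.7]
opening: 0.0206
```

```bash
python3 tq.py; python3 snap.py w12 130 0 390 200 3; python3 look.py t12
```

```text
[ 4.76200e-01  5.32000e-02  2.62000e-02 -3.35153e+01] [ -2.4 -16.9  -4.7] [-2.78  0.52  0.25] r 0.1229 Mz about nut 2.16 lever 1.91
[0.47615003162330666, 0.05324497841367949, 0.02618236940990271, -33.51532219421661]
[ 4.76100e-01  5.33000e-02  2.62000e-02 -3.35152e+01] [ -1.6 -16.6  -4.2] [-2.73  0.57  0.24]
```

View pics/w12b.png

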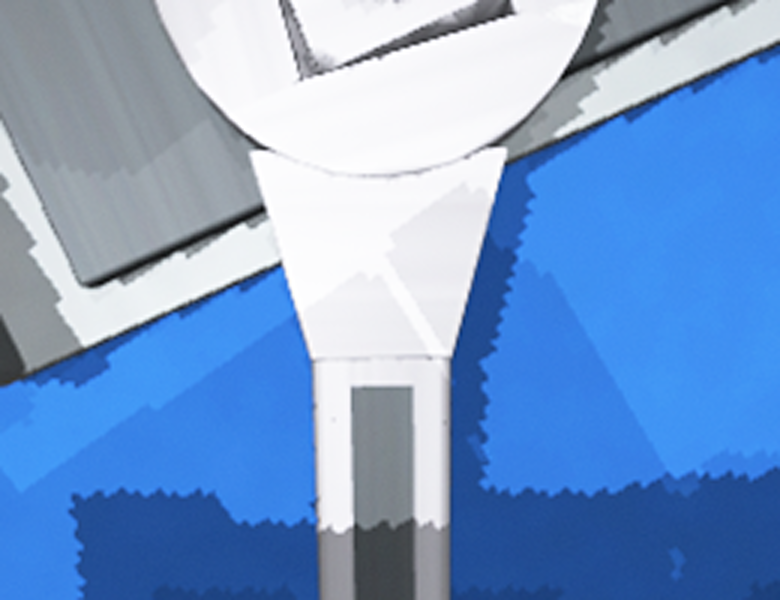

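View pics/t12.png

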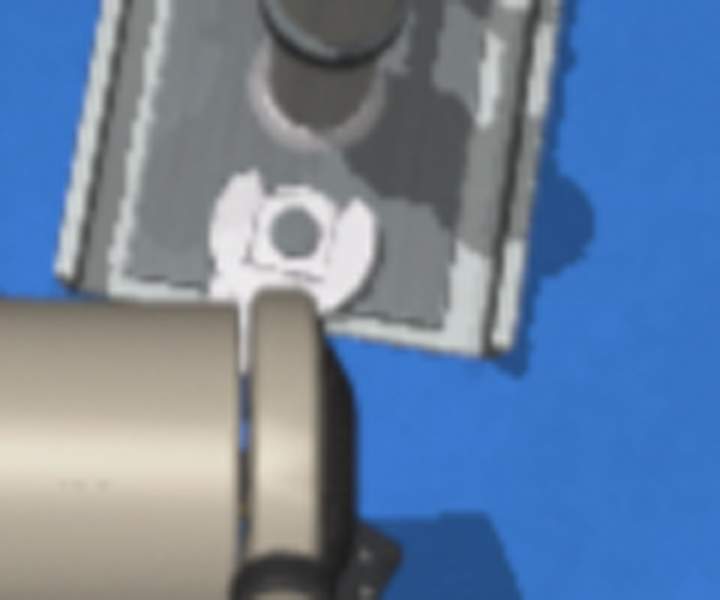

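Call:
{"op": "move_arm", "data": {
  "increments": [
    [0, 0.0108, -0.0002, -0.0333],
    [0, 0.0188, -0.0006, -0.0583],
    [0, 0.0269, -0.0012, -0.0833],
    [0, 0.0269, -0.0012, -0.0833]
  ]
}}

```text
time: 22.62
tool_pos: [0.4715, 0.0466, 0.0265]
tool_rot: [0.407, 1.57, 3.049]
contact_force: [-0.3, -2.3, -4.6]
opening: 0.0206
```

```bash
python3 tq.py; python3 snap.py w13 130 0 390 200 3
```

```text
[ 4.71500e-01  4.66000e-02  2.65000e-02 -2.86391e+01] [-0.3 -2.3 -4.6] [-0.36  0.19 -0.24] r 0.1236 Mz about nut 0.02 lever 0.27
[0.4714677227458662, 0.046600255043211, 0.02647845589415048, -28.63911442550115]
```

View pics/w13b.png

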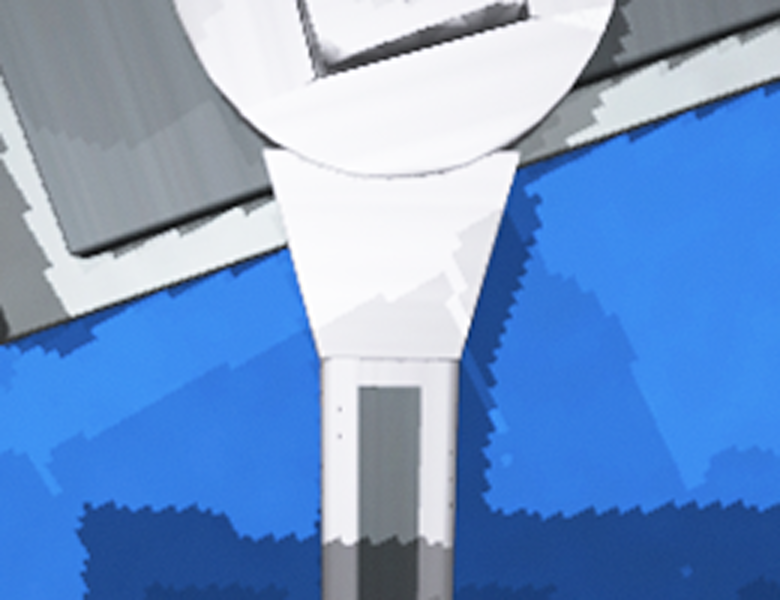

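Run:
```python
from h import *
c=tcp(0,-13.8,.026); show(c,[tcp(0,-11.8,.026)]+[tcp(j,-11.8,.026) for j in (.010,.022,.034,.046)])
```

```text
[0.0, 0.0108, -0.0002, -0.0333]
[0.0, 0.0181, 0.0237, -0.0333]
[0.0, 0.0268, 0.0524, -0.0333]
[0.0, 0.0356, 0.0811, -0.0333]
[0.0, 0.0444, 0.1098, -0.0333]
```

Call:
{"op": "move_arm", "data": {
  "increments": [
    [0, 0.0108, -0.0002, -0.0333],
    [0, 0.0145, 0.0118, -0.0333],
    [0, 0.0181, 0.0237, -0.0333],
    [0, 0.0225, 0.038, -0.0333]
  ]
}}

```text
time: 23.18
tool_pos: [0.454, 0.0463, 0.0266]
tool_rot: [-2.819, 1.57, -0.142]
contact_force: [1.2, -2.2, -4.2]
opening: 0.0213
```

```bash
python3 tq.py
```

```text
[ 4.54000e-01  4.63000e-02  2.66000e-02 -2.66385e+01] [ 1.2 -2.2 -4.2] [-0.37 -0.11 -0.19] r 0.1391 Mz about nut 0.02 lever 0.21
```

Small forces; slide out fully and continue well clear.

Call:
{"op": "move_arm", "data": {
  "increments": [
    [0, 0.006, 0.02, 0],
    [0, 0.0131, 0.0431, 0],
    [0, 0.0219, 0.0718, 0],
    [0, 0.035, 0.13, 0],
    [0, 0.035, 0.13, 0]
  ]
}}

```text
time: 23.8
tool_pos: [0.3985, 0.0574, 0.0263]
tool_rot: [0.403, 1.568, 3.081]
contact_force: [1.2, -0.7, -4.6]
opening: 0.0211
```

```bash
python3 tq.py; python3 look.py t14
```

```text
[ 3.98500e-01  5.74000e-02  2.63000e-02 -2.65799e+01] [ 1.2 -0.7 -4.6] [ 0.05  0.05 -0.02] r 0.1945 Mz about nut 0.02 lever 0.05
[ 3.98500e-01  5.74000e-02  2.63000e-02 -2.65799e+01] [ 1.2 -0.7 -4.6] [ 0.05  0.05 -0.02]
```

View pics/t14f.png

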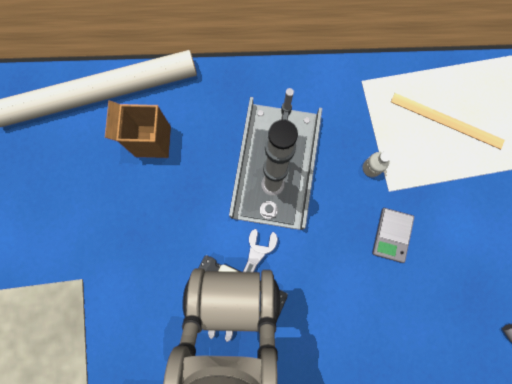

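Run:
```python
from h import *
p=pose();a=[.40,.06,.10,p[3]];q=[.45,.24,.1,0]
show(p,lin(p,a,2)+lin(a,q,5)[:3]); m=lin(a,q,5)[2]; show(m,lin(a,q,5)[3:])
```

```text
[-0.0918, -0.0029, 0.0021, -0.0]
[-0.1835, -0.0059, 0.0041, -0.0]
[-0.1835, -0.0975, 0.0221, -0.0886]
[-0.1835, -0.1892, 0.04, -0.1773]
[-0.1835, -0.2809, 0.0579, -0.2659]
[0.0, -0.0931, -0.008, -0.0886]
[0.0, -0.1861, -0.0159, -0.1773]
```

Call:
{"op": "move_arm", "data": {
  "increments": [
    [-0.092, -0.003, 0.002, 0],
    [-0.1835, -0.006, 0.004, 0],
    [-0.1835, -0.0975, 0.022, -0.089],
    [-0.1835, -0.189, 0.04, -0.177],
    [-0.1835, -0.281, 0.058, -0.266]
  ]
}}

```text
time: 24.48
tool_pos: [0.4319, 0.1689, 0.1002]
tool_rot: [-2.816, 1.569, 0.142]
contact_force: [-0.1, -0.1, -4.0]
opening: 0.0208
```

Call:
{"op": "move_arm", "data": {
  "increments": [
    [0, -0.093, -0.008, -0.089],
    [0, -0.186, -0.016, -0.177],
    [0, -0.186, -0.016, -0.177]
  ]
}}

```text
time: 24.85
tool_pos: [0.4519, 0.2418, 0.0998]
tool_rot: [-2.617, 1.569, 0.527]
contact_force: [-0.5, -0.4, -3.8]
opening: 0.0211
```

Call:
{"op": "move_arm", "data": {
  "increments": [
    [0.07, 0, 0, 0],
    [0.14, 0, 0, 0],
    [0.19, 0, 0, 0],
    [0.215, 0, 0, 0],
    [0.225, 0, 0, 0]
  ]
}}

```text
time: 25.48
tool_pos: [0.4511, 0.2393, 0.0097]
tool_rot: [0.734, 1.57, -2.409]
contact_force: [0.0, 0.3, -3.8]
opening: 0.0209
```

Call:
{"op": "move_arm", "data": {
  "increments": [
    [0.005, 0, 0, 0],
    [0.01, 0, 0, 0],
    [0.0135, 0, 0, 0],
    [0.0135, 0, 0, 0]
  ]
}}

```text
time: 25.98
tool_pos: [0.4511, 0.2397, 0.0046]
tool_rot: [3.049, 1.571, -0.093]
contact_force: [-0.1, -0.3, -5.2]
opening: 0.0209
```

Call:
{"op": "move_arm", "data": {
  "increments": [
    [0.0015, 0, 0, 0],
    [0.003, 0, 0, 0],
    [0.003, 0, 0, 0]
  ]
}}

```text
time: 26.35
tool_pos: [0.4511, 0.2397, 0.0034]
tool_rot: [-3.117, 1.571, 0.023]
contact_force: [-0.1, 0.9, -2.0]
opening: 0.0209
```

Call:
{"op": "move_arm", "data": {
  "increments": [
    [0, 0, 0, 0],
    [0, 0, 0, 0],
    [0, 0, 0, 0],
    [0, 0, 0, 0]
  ],
  "gripper": 0.4
}}

```text
time: 26.85
tool_pos: [0.4511, 0.2397, 0.0034]
tool_rot: [3.124, 1.571, -0.018]
contact_force: [0.7, -0.5, -0.5]
opening: 0.0536
```

Call:
{"op": "move_arm", "data": {
  "increments": [
    [-0.05, 0, 0, 0],
    [-0.15, 0, 0, 0],
    [-0.28, 0, 0, 0],
    [-0.4, 0, 0, 0],
    [-0.5, 0, 0, 0]
  ]
}}

```text
time: 27.48
tool_pos: [0.4511, 0.2397, 0.2054]
tool_rot: [-2.879, 1.569, 0.262]
contact_force: [0.6, 0.3, 0.3]
opening: 0.0549
```

```bash
python3 snap.py w15 100 0 420 270 2.3
```

```text
[0.45113220965536893, 0.23970412600927773, 0.205414547732005, -0.041773607574778215]
```

View pics/w15b.png

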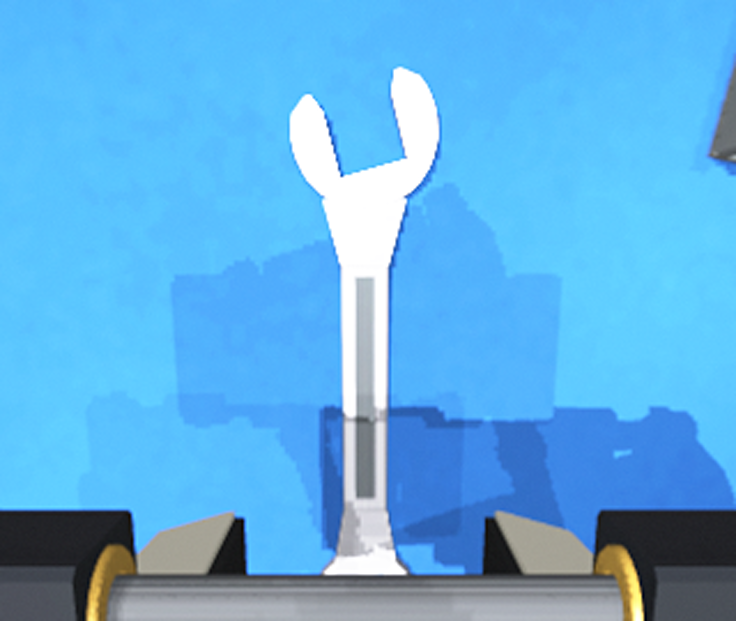

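```bash
python3 look.py t16
python3 - <<'E'
import cv2
b=cv2.imread('pics/t16f.png'); a=cv2.imread('pics/t14f.png'); c=cv2.imread('pics/t12f.png')
cv2.imwrite('pics/n16.png',cv2.hconcat([cv2.resize(i[190:225,250:290],None,fx=6.5,fy=6.5,interpolation=cv2.INTER_CUBIC) for i in (c,a,b)]))
E
```

```text
[ 0.4533  0.2406  0.2104 -0.0365] [2.6 0.4 4. ] [ 0.06 -0.12  0.06]
```

View pics/n16.png

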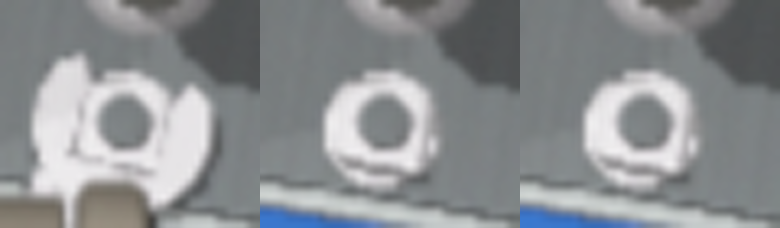

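View pics/t16f.png

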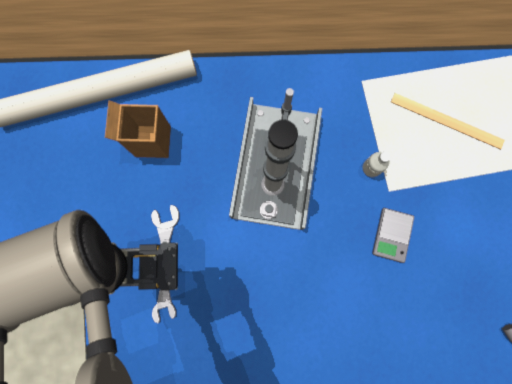

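```bash
python3 -c "
from h import *
print(robot.hand_in())"
```

```text
the job is handed in; nothing more can be done
None
```

I tightened the loose nut to about 2.1 N m with the larger jaw, then laid the spanner flat on the bench clear of the stand and handed the job in after about 27 s of the 70 s. The hand-in gave no verdict.

- **Tightening:** I slid the jaw onto the nut and made two clockwise swings, with one step back to the next flats in between. The running torque read about 0.6 N m, which is higher than the 0.4 N m stated. It then came up solid and I stopped at a steady 2.16 N m, so the true value may be a little lower but should still be inside the firm range.
- **Backing off:** while easing the spanner off, the torque at the nut read about zero and never went negative. In the top view the nut looked the same before and after I removed the spanner, so I saw no sign of it loosening.
- **Last checks:** the spanner was lying flat on open bench, well away from the stand. The bottle, carton and scale looked unmoved. The gripper held only the handle throughout, and no check failed. I could not read the nut joint value directly, so I judged it home from the torque rise.

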